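# Pin a locker key onto the key post with an R-clip

### The arm

A 7-joint arm with a two-finger parallel gripper is mounted at the origin on the work surface. World frame = base frame: x ahead of the robot, y to its left, z up, the work surface at z = 0. Lengths are in m, angles in rad, forces in N, time in s.
With the tool pointing down it reaches from about 0.425 to 0.95 m from the base axis. Payload 4.7 kg.
Tool frame: the origin (TCP) lies midway between the tips of the shut fingers; the grasp point (between the pads) lies 19 mm behind it; z points along the fingers, y is the direction in which the jaws open and shut (so a half turn about z gives the same grasp; the last joint's range is limited). The gripper opens to 87 mm and grips with 3 to 60 N. Pads are 19 mm wide; open, the fingers measure 117 mm over their backs; the gripper's body (75 mm by 190 mm) begins 51 mm behind the grasp point.
Start: joints at [1.072, 0.469, -0.049, 1.532, 0.024, 1.141, -0.082], TCP at [0.306, -0.602, 0.223] pointing down, gripper open.
Joint ranges: [-2.59, 2.59], [-0.33, 1.99], [-1.39, 1.29], [0.1, 2.45], [-1.04, 4.18], [0.21, 1.99], [-2.66, 2.66]. Speed limits (rad/s): [2.57, 2.57, 3.14, 3.14, 3.14, 3.14, 3.14].

### API

Orientations are given as a 3x3 rotation matrix whose columns are the frame's x, y, z axes.
In Python, from plant import bot gives the robot as it stands. The module is installed in compiled form; this text tells all that it offers.
- The arm moves only by the tool play_rows, never from a script. Its argument "moves" is a list that holds one entry, the list of rows, each a list of 5 numbers: the shift along the tool's x, y, z in cm, then the turn about the tool's z in rad, then the closure, from 0 (fully open) to 1 (shut). In form: [[[tx, ty, tz, turn, jaw], ...]]. A call has 1 to 5 rows; each row shifts and turns the pose as measured when the row begins, along the tool's axes as they then stand; what a row does not reach is not made up. A row lasts 1/10 s, in which the tool goes at most 50 mm and 8.59 degrees, less where a joint would pass 70% of its speed; a pose out of reach is approached as far as the arm can. A call with a gripper value outside its range is refused whole. The fingers move at their own pace and stop on an object; the grip force is fixed at half the most. Time passes only in rows, so rows that do not move let the fingers close. It gives the time, the measured TCP pose, the force and the opening at its end, in the units of the state.
- bot.get_obs(): the state, without advancing time (a new reading comes with each control period).
- bot.camera(name): name is "scene" or "top" or "wrist"; returns (picture, depth): 400x640x3 uint8, red, green, blue; 400x640 float32, m along the optical axis (not along the pixel's ray), 0 where there is no reading.
- bot.camera_params(name): a dict with "mtx" (3x3 intrinsics, pixels), "world_from_camera" (4x4, takes a point from camera to world coordinates); the wrist camera has in their place "T_tool_cam" (4x4, takes a point from camera to tool coordinates, whose origin is the TCP and whose axes are the flange's). Camera axes: x right, y up, looking along -z (the intrinsics and any distortion apply to the point x, -y, -z); pixel columns grow to the right and rows downward; lengths in m; the calibration is good to about 2 mm. The wrist camera is an equidistant fisheye: a pixel r from the principal point sees the ray r / f radians off the axis. A picture is of the moment at which its call begins: read the wrist's pose just before it. camera_params takes no time and is no camera call.
- bot.job_done(): hands the job in, once; it reports no verdict.
The state is a dict: "time_s": time; "joint_positions": joint angles; "dq": joint speeds; "tau": joint torques, N m; "ee_pos": TCP position; "eef_rot": TCP orientation; "contact_force": force on the tool from outside, world axes, zero at the start; "ft_torque": the same for the moment, N m; "grip_width": finger opening in m.
Only numpy, scipy, OpenCV 4.12 (cv2) and the standard library are available. Lean on these libraries where they do the work, as an engineer would, in place of code of your own. Each camera call takes 0.05 s, during which the arm holds its last target.

### The job

Lay the loose key's black ring fob over the steel post on the turntable so that it rests on the post's foot, and let go of it. Then take the R-clip and push its straight leg through the post's cross-hole, its bent leg riding over the outside of the post, until the neck stops against the post; keep it pressed home there with about 12 N for half a second (never pushing the post with more than 28 N), and let go. Leave everything else on the bench where it is.

Things in the scene. Friction and masses are not known exactly. Their poses are not given: they have to be found in the camera images.
- post: Steel post, 24 mm across, fixed upright in the middle of a round pine turntable (260 mm across, top 8 mm above the bench, does not turn). Origin: centre of the underside of its foot, on the turntable's top. Foot: disc 56 mm across, 4 mm high. Post's top 52 mm above the origin. A level cross-hole runs through along the post's x axis; usable from either side; a dark line across the top marks it.
- hole (a point): Middle of the cross-hole, on the post's axis, 36 mm above the post's origin. The hole is 8 mm wide and 8 mm high, its mouths flared by about 2 mm. Axes as those of the post.
- fob: Key on a black bakelite ring fob lying flat on the bench: ring 50 mm outside, 30 mm eye, 12 mm high, with a brass key fixed to it standing out along the fob's +x (key's end 69 mm from the ring's centre, key 7 mm wide with bits on the +y side, at mid-height). 60 g. Origin: centre of the ring, on its underside; z is up.
- clip: Steel R-clip of 6 mm wire, 65 g, flat on the bench, z up. Origin: on the underside, below the straight leg's axis, where the post's axis lies once the clip is home. Straight leg along +x, tip at x=37, y=0 mm. Back at y=0 to a loop ending at x=-69; its second wire runs forward at y=16 (axis), parallel to the leg from x=-58 to -32, then bends in to the neck at (-15,7). It goes in along its own +x.
- clip_seat (a point): Point on the straight leg's axis, 3 mm above the clip's underside, that comes to the middle of the cross-hole when the clip is home: the post then lies in the bent leg's belly, with about 1 mm play. Pushed about 1 mm further the neck meets the post as a solid stop. Axes as the clip's.
- clip_tip (a point): Tip of the clip's straight leg, 37 mm ahead of clip_seat.
- clip_grip (a point): Good place to hold the clip: midway between its two parallel wires, x = -45, y = 8 mm on the clip; 22 mm wide across the clip's y, 6 mm high.
- clip_arm (a joint): Spring of the bent leg, which runs from the neck round the belly to a pinched lip at x=13, y=10.5 and a flared end at x=31, y=18 mm. Hinged at the neck: 0 rad relaxed, grows as it opens; 0.6 N m/rad. Riding over the post it opens to about 0.17 rad, which takes a push of roughly 4 to 8 N along the clip, then it snaps back to about 0.
- brass_key: Bystander: tarnished brass key, 55 mm long, 4 mm thick, lying on the turntable near its rim. Origin near its middle, underside.
- steel_key: Bystander: dark steel key of the same shape, on the turntable near its rim.
- pink_tag: Bystander: faded pink plastic tag, 50 x 27 x 5 mm, on the turntable near its rim. Origin: centre of its underside.
- padlock: Bystander: brass padlock lying on the bench, body 40 x 38 x 20 mm, shackle to its +x. Origin: under the middle of its body.
- stapler: Bystander: stapler lying on the bench, 130 x 34 mm, 43 mm high. Origin: centre of its underside.

How it is judged:
By the outcome, as a careful person would: the job done as asked, in the order asked, and still so for the second after the job is handed in, with the robot touching nothing.
It also fails if it takes over 58 s, if anything falls off the work surface, if the arm or the gripper's body presses on something with over 40 N, if the wrist force passes 120 N, or if a joint passes its speed limit or range.

## Working session

There is one attempt and no reset: what is moved stays moved. The work goes in short steps, Python scripts to look and compute and a tool call to move; the robot and the scene stay as the last step left them, time stands still between calls to the robot, and variables do not carry over. Pictures are saved under pics/ and viewed, and the job is handed in when it is done.

Besides the shell and the picture viewer there is one more tool, called after "Call:" as name(argument=value, ...) on one line, values as JSON. play_rows: Moves the arm, as the interface text tells. Its arguments: {"type":"object","properties":{"moves":{"type":"array","items":{"type":"array","items":{"type":"array","items":{"type":"number"}}}}},"required":["moves"]}

```bash
mkdir -p pics; ls; python3 - <<'E'
from plant import bot
import cv2,numpy as np
o=bot.get_obs()
for k,v in o.items(): print(k,np.round(v,4).tolist())
for n in ["scene","top","wrist"]:
    p,d=bot.camera(n); cv2.imwrite(f"pics/{n}0.png",p[:,:,::-1]); np.save(f"pics/{n}0_d.npy",d); np.save(f"pics/{n}0.npy",p)
    for k,v in bot.camera_params(n).items(): print(n,k,np.round(v,4).tolist())
E
```

```text
pics
time_s 0.0
joint_positions [1.0721, 0.4695, -0.0486, 1.5337, 0.0241, 1.141, -0.0823]
dq [-0.0012, 0.0011, 0.0001, 0.0003, 0.0028, 0.0005, -0.0016]
tau [0.0004, -50.7971, -0.0802, -23.615, -0.0613, 0.038, 0.0002]
ee_pos [0.3053, -0.6013, 0.2215]
eef_rot [[0.8917, 0.4527, -0.001], [0.4527, -0.8917, 0.0017], [-0.0001, -0.002, -1.0]]
contact_force [-0.6271, 0.1485, 0.2625]
ft_torque [0.0537, 0.0051, 0.009]
grip_width 0.0869
scene mtx [[363.5008, 0.0, 320.1208], [0.0, 363.5008, 197.6124], [0.0, 0.0, 1.0]]
scene world_from_camera [[-0.6943, -0.5748, 0.4332, 0.8959], [0.7197, -0.5528, 0.42, 0.3234], [-0.0019, 0.6034, 0.7975, 0.6764], [0.0, 0.0, 0.0, 1.0]]
top mtx [[431.3087, 0.0, 314.8498], [0.0, 431.3087, 200.9548], [0.0, 0.0, 1.0]]
top world_from_camera [[-0.0227, 0.9819, -0.188, 0.4031], [-0.9992, -0.0285, -0.0281, -0.0147], [-0.033, 0.1872, 0.9818, 0.9567], [0.0, 0.0, 0.0, 1.0]]
wrist mtx [[309.7069, 0.0, 318.1849], [0.0, 309.7069, 198.3985], [0.0, 0.0, 1.0]]
wrist T_tool_cam [[0.0002, 0.9605, 0.2781, 0.0771], [1.0, -0.0002, -0.0001, 0.0002], [-0.0, 0.2781, -0.9605, -0.1628], [0.0, 0.0, 0.0, 1.0]]
```

View pics/scene0.png

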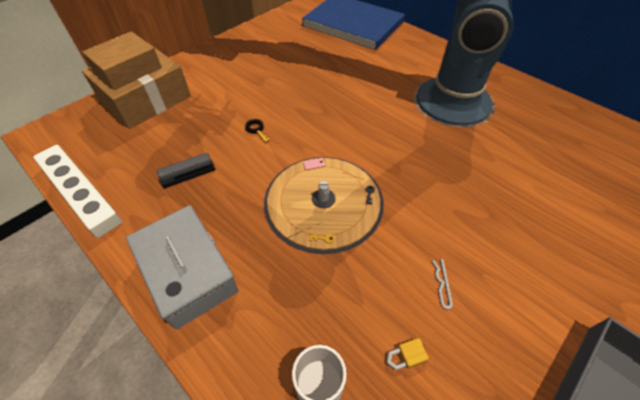

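View pics/top0.png

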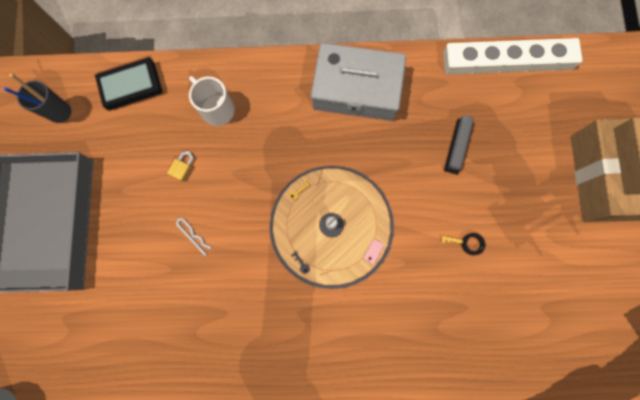

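View pics/wrist0.png

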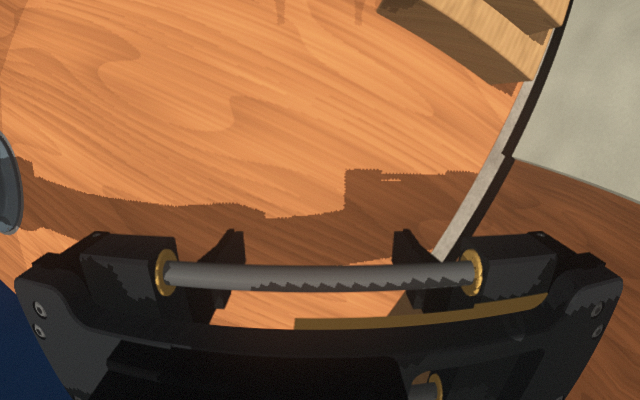

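The top view shows the turntable at about (332,227), the fob ring at (473,244) with its key pointing left, and the clip around (193,237). I'll measure these roughly, then refine with the wrist camera.

```bash
cat > h.py <<'E'
from plant import bot
import cv2,numpy as np,sys
def ray(n,u,v,pose=None):
    P=bot.camera_params(n); K=np.array(P["mtx"])
    a=(u-K[0,2])/K[0,0]; b=(v-K[1,2])/K[1,1]
    if n=="wrist":
        r=np.hypot(a,b); s=np.sinc(r/np.pi)
        c=np.array([a*s,-b*s,-np.cos(r)])
        T=np.eye(4); T[:3,:3]=pose[1]; T[:3,3]=pose[0]; T=T@np.array(P["T_tool_cam"])
    else:
        c=np.array([a,-b,-1.]); T=np.array(P["world_from_camera"])
    return T[:3,3],T[:3,:3]@c
def pt(n,u,v,z,pose=None):
    o,d=ray(n,u,v,pose); return o+d*(z-o[2])/d[2]
def proj(n,X,pose):
    P=bot.camera_params(n); K=np.array(P["mtx"])
    if n=="wrist":
        T=np.eye(4); T[:3,:3]=pose[1]; T[:3,3]=pose[0]; T=T@np.array(P["T_tool_cam"])
    else: T=np.array(P["world_from_camera"])
    c=T[:3,:3].T@(np.asarray(X)-T[:3,3]); x,y,z=c[0],-c[1],-c[2]
    if n=="wrist":
        r=np.hypot(x,y); t=np.arctan2(r,z); return np.array([K[0,2]+K[0,0]*t*x/r,K[1,2]+K[0,0]*t*y/r])
    return np.array([K[0,2]+K[0,0]*x/z,K[1,2]+K[0,0]*y/z])
def snap(n,name):
    o=bot.get_obs(); pose=(np.array(o["ee_pos"]),np.array(o["eef_rot"]))
    p,d=bot.camera(n); cv2.imwrite(f"pics/{name}.png",p[:,:,::-1]); np.savez(f"pics/{name}.npz",p=p,d=d,pos=pose[0],rot=pose[1])
    return p,d,pose
def load(name):
    f=np.load(f"pics/{name}.npz"); return f["p"],f["d"],(f["pos"],f["rot"])
def rectify(p,n,pose,c,z,size=0.2,N=600,ang=0):
    """picture of plane z: centre c, x world up, -y right"""
    pass
E
python3 - <<'E'
from h import *
for nm,u,v,z in [("ring",473,244,.012),("keyend",443,240,.006),("post",337,223,.060),("table",332,227,.008),("clipend",180,221,.003),("cliptip",207,254,.003)]:
    print(nm,np.round(pt("top",u,v,z),4))
p=np.load("pics/top0.npy")
a=cv2.resize(p[190:290,140:260],None,fx=6,fy=6,interpolation=cv2.INTER_CUBIC)
cv2.imwrite("pics/c1.png",a[:,:,::-1][:600])
a=cv2.resize(p[155:300,260:400],None,fx=4,fy=4,interpolation=cv2.INTER_CUBIC)
cv2.imwrite("pics/c2.png",a[:,:,::-1])
a=cv2.resize(p[215:275,430:500],None,fx=8,fy=8,interpolation=cv2.INTER_CUBIC)
cv2.imwrite("pics/c3.png",a[:,:,::-1])
E
```

```text
ring [ 0.4793 -0.3276  0.012 ]
keyend [ 0.4902 -0.2656  0.006 ]
post [ 0.5265 -0.0343  0.06  ]
table [ 0.5251 -0.0241  0.008 ]
clipend [0.5486 0.318  0.003 ]
cliptip [0.4729 0.2547 0.003 ]
```

View pics/c1.png

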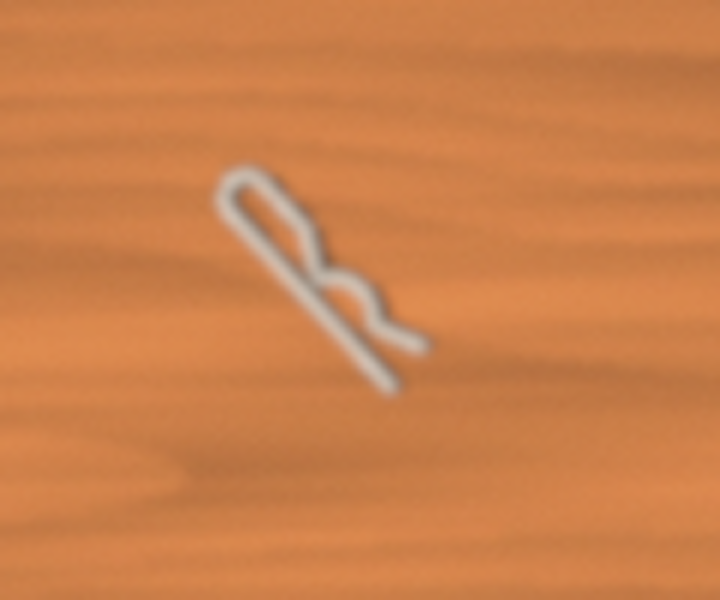

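View pics/c2.png

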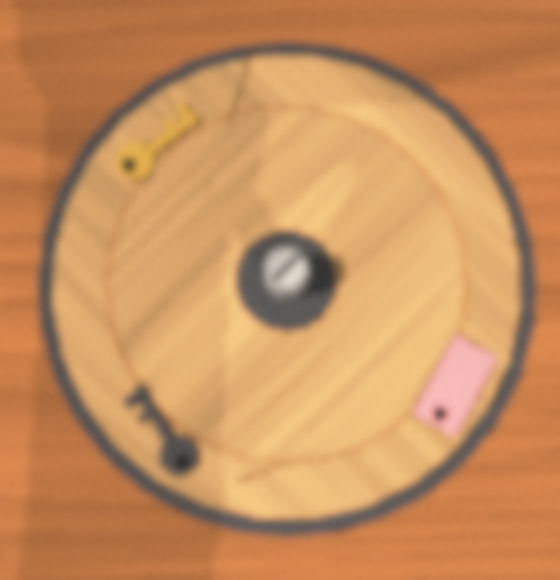

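View pics/c3.png

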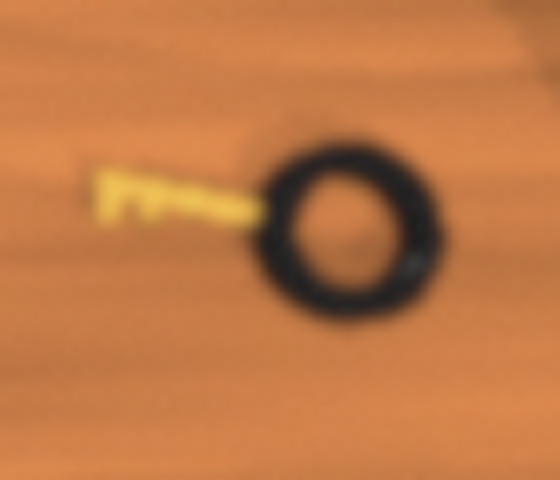

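```bash
cat >> h.py <<'E'
def yaw(R): return np.arctan2(R[1,0],R[0,0])
def plan(x,y,z,yd=None,step=.045,nmax=10):
    o=bot.get_obs(); p=np.array(o["ee_pos"]); R=np.array(o["eef_rot"]); 
    D=np.array([x,y,z])-p; w=0 if yd is None else (np.radians(yd)-yaw(R)+np.pi)%(2*np.pi)-np.pi
    n=max(1,int(np.ceil(max(np.linalg.norm(D)/step,abs(w)/.14))))
    print("t",round(o["time_s"],2),"pos",np.round(p,4),"yaw",round(np.degrees(yaw(R)),2),"tilt",np.round(R[:2,2],4),"D",np.round(D,4),"n",n,"F",np.round(o["contact_force"],1),"w",round(o["grip_width"],4))
    for i in range(min(n,nmax)):
        d=R.T@(D/n)*100
        print([round(v,2) for v in d],round(-w/n,3))
        a=w/n; c,s=np.cos(a),np.sin(a); R=np.array([[c,-s,0],[s,c,0],[0,0,1]])@R
E
python3 -c "
from h import *
plan(.48,-.327,.15,80)"
```

```text
t 0.15 pos [ 0.3054 -0.6015  0.2218] yaw 26.92 tilt [-0.0007  0.0013] D [ 0.1746  0.2745 -0.0718] n 8 F [-0.2 -0.  -0.2] w 0.0873
[np.float64(3.5), np.float64(-2.07), np.float64(0.9)] -0.116
[np.float64(3.72), np.float64(-1.65), np.float64(0.9)] -0.116
[np.float64(3.88), np.float64(-1.21), np.float64(0.9)] -0.116
[np.float64(4.0), np.float64(-0.75), np.float64(0.9)] -0.116
[np.float64(4.06), np.float64(-0.29), np.float64(0.9)] -0.116
[np.float64(4.06), np.float64(0.18), np.float64(0.9)] -0.116
[np.float64(4.01), np.float64(0.65), np.float64(0.9)] -0.116
[np.float64(3.91), np.float64(1.11), np.float64(0.89)] -0.116
```

Call:
play_rows(moves=[[[3.5, -2.1, 0.9, -0.116, 0], [3.7, -1.65, 0.9, -0.116, 0], [3.9, -1.2, 0.9, -0.116, 0], [4.0, -0.75, 0.9, -0.116, 0], [4.1, -0.3, 0.9, -0.116, 0]]])

```text
time_s: 0.65
ee_pos: [0.4107, -0.4311, 0.174]
eef_rot: [[0.492, 0.871, -0.004], [0.871, -0.492, -0.004], [-0.006, -0.001, -1.0]]
contact_force: [0.4, -0.2, 0.1]
grip_width: 0.0871
```

```bash
sed -i 's/print(\[round(v,2) for v in d\]/print([round(float(v),2) for v in d]/' h.py; python3 -c "
from h import *
plan(.48,-.327,.15,80)"
```

```text
t 0.65 pos [ 0.4107 -0.4311  0.174 ] yaw 60.55 tilt [-0.0039 -0.0042] D [ 0.0693  0.1041 -0.024 ] n 3 F [ 0.4 -0.2  0.1] w 0.0871
[4.16, 0.31, 0.78] -0.113
[4.1, 0.77, 0.78] -0.113
[3.99, 1.23, 0.78] -0.113
```

Call:
play_rows(moves=[[[4.2, 0.3, 0.8, -0.113, 0], [4.1, 0.8, 0.8, -0.113, 0], [4.0, 1.2, 0.8, -0.113, 0], [0, 0, 0, 0, 0]]])

```text
time_s: 1.05
ee_pos: [0.4841, -0.314, 0.1468]
eef_rot: [[0.149, 0.989, -0.004], [0.989, -0.149, 0.001], [0.0, -0.004, -1.0]]
contact_force: [0.3, -0.3, 0.2]
grip_width: 0.087
```

```bash
python3 -c "
from h import *
snap('wrist','w1')
plan(.48,-.327,.1,80)"
```

```text
t 1.1 pos [ 0.4825 -0.3174  0.1471] yaw 81.15 tilt [-0.0052 -0.0014] D [-0.0025 -0.0096 -0.0471] n 2 F [-0.1 -0.4  0.3] w 0.087
[-0.49, -0.04, 2.35] 0.01
[-0.49, -0.03, 2.35] 0.01
```

View pics/w1.png

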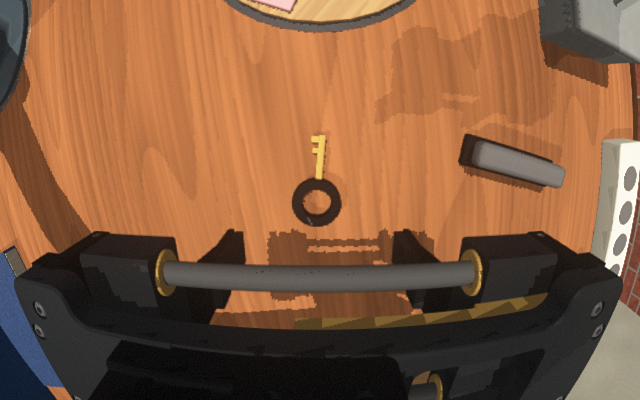

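The wrist view shows the ring at about (316,202), with the key going up to about (320,137).

```bash
cat >> h.py <<'E'
def fobmeas(name,n="wrist",zt=.012,roi=None):
    p,d,pose=load(name); P=p.astype(int); 
    m=(P.max(2)<75).astype(np.uint8)
    c0,c1,r0,r1=roi
    M=np.zeros_like(m); M[r0:r1,c0:c1]=m[r0:r1,c0:c1]
    cs,_=cv2.findContours(M,cv2.RETR_CCOMP,cv2.CHAIN_APPROX_NONE)
    for c in sorted(cs,key=len)[-2:]:
        W=np.array([pt(n,u,v,zt,pose)[:2] for u,v in c[:,0,:].astype(float)])
        (cx,cy),(a,b),an=cv2.fitEllipse((W*1000).astype(np.float32)); print("ell mm",round(cx,1),round(cy,1),"diam",round(a,1),round(b,1),len(c))
    y=((P[:,:,0]>150)&(P[:,:,1]>110)&(P[:,:,2]<90)&(P[:,:,0]-P[:,:,1]<75)); Y=np.zeros_like(y); Y[r0-70:r1,c0:c1]=y[r0-70:r1,c0:c1]
    v,u=np.nonzero(Y)
    if len(v):
        W=np.array([pt(n,a,b,zt-.006,pose)[:2] for a,b in zip(u,v)]); print("key mean",W.mean(0).round(4), "n",len(v)); return W
E
python3 -c "
from h import *
W=fobmeas('w1',roi=(285,350,172,232))
c=np.array([.4793,-.3276]); d=W-W.mean(0); l=np.linalg.svd(d)[2][0]; print(np.degrees(np.arctan2(*l[::-1])),(W@l).min(),(W@l).max())
p,d,pose=load('w1'); print(pt('wrist',316,202,.012,pose))
"
```

```text
ell mm 480.5 -326.4 diam 28.0 30.2 80
ell mm 480.5 -327.0 diam 46.9 48.7 151
key mean [ 0.4806 -0.2887] n 1426
-87.77783975640405 0.2424900366399298 0.38097877851031986
[ 0.48020289 -0.32678981  0.012     ]
```

```bash
python3 -c "
from h import *
p,d,pose=load('w1')
a=pt('wrist',322.5,138,.006,pose);b=pt('wrist',319,178,.006,pose);c=np.array([.4805,-.327])
for q in (a,b): print(q, np.degrees(np.arctan2(q[1]-c[1],q[0]-c[0])), np.linalg.norm(q[:2]-c))
cv2.imwrite('pics/c4.png',cv2.resize(p[120:240,260:380],None,fx=5,fy=5,interpolation=2)[:,:,::-1])
plan(.4805,-.327,.06,81)"
```

```text
[ 0.49594502 -0.26493519  0.006     ] 76.02562232712177 0.0639577119914025
[ 0.4866138  -0.30416618  0.006     ] 75.01054835348293 0.023638145083289656
t 1.1 pos [ 0.4825 -0.3174  0.1471] yaw 81.15 tilt [-0.0052 -0.0014] D [-0.002  -0.0096 -0.0871] n 2 F [-0.1 -0.4  0.3] w 0.087
[-0.48, -0.0, 4.35] 0.001
[-0.48, -0.0, 4.35] 0.001
```

View pics/c4.png

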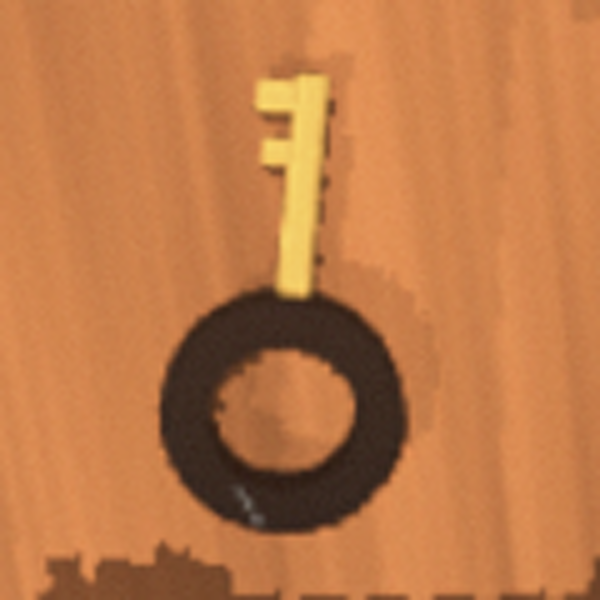

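Call:
play_rows(moves=[[[-0.5, 0, 3.5, 0.045, 0], [-0.5, 0, 3.5, 0.045, 0], [0, 0, 0, 0, 0]]])

```text
time_s: 1.4
ee_pos: [0.4801, -0.3312, 0.0768]
eef_rot: [[0.249, 0.968, -0.003], [0.968, -0.249, -0.006], [-0.006, -0.002, -1.0]]
contact_force: [-1.3, 0.2, -0.1]
grip_width: 0.0873
```

```bash
python3 -c "
from h import *
snap('wrist','w2')
plan(.4805,-.327,.004,76)"
```

```text
t 1.45 pos [ 0.4818 -0.3316  0.0791] yaw 75.63 tilt [ 0.0002 -0.0074] D [-0.0013  0.0046 -0.0751] n 2 F [0.9 1.  0.9] w 0.0865
[0.23, -0.12, 3.75] -0.003
[0.23, -0.12, 3.75] -0.003
```

View pics/w2.png

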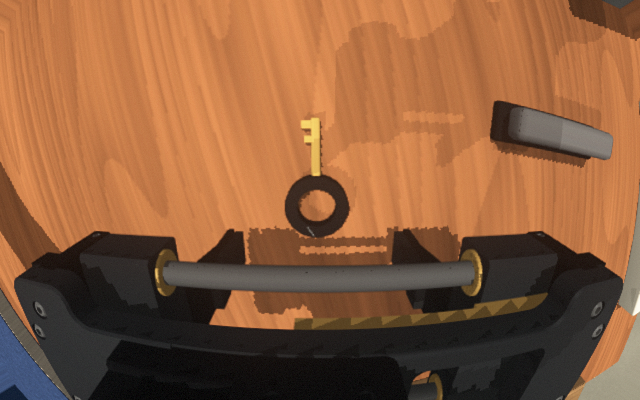

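```bash
python3 -c "
from h import *
fobmeas('w2',roi=(280,355,170,238))
p,d,pose=load('w2')
for u,v in ((318,120),(316,175)): 
  q=pt('wrist',u,v,.006,pose); print(np.degrees(np.arctan2(q[1]+.327,q[0]-.4805)))
plan(.4805,-.327,.004,76)"
```

```text
ell mm 480.8 -326.1 diam 26.8 29.6 102
ell mm 480.3 -327.4 diam 48.1 49.6 176
key mean [ 0.4949 -0.2851] n 2346
74.52723419749819
76.42003721534293
t 1.45 pos [ 0.4818 -0.3316  0.0791] yaw 75.63 tilt [ 0.0002 -0.0074] D [-0.0013  0.0046 -0.0751] n 2 F [0.9 1.  0.9] w 0.0865
[0.23, -0.12, 3.75] -0.003
[0.23, -0.12, 3.75] -0.003
```

Call:
play_rows(moves=[[[0.23, -0.12, 3.5, 0, 0], [0.23, -0.1, 2.5, 0, 0], [0, 0, 0, 0, 0]]])

```text
time_s: 1.75
ee_pos: [0.4839, -0.3317, 0.0237]
eef_rot: [[0.251, 0.968, 0.008], [0.968, -0.251, -0.014], [-0.011, 0.012, -1.0]]
contact_force: [-0.4, -0.1, 0.2]
grip_width: 0.0867
```

```bash
python3 -c "
from h import *
plan(.4805,-.327,.004,76)"
```

```text
t 1.75 pos [ 0.4839 -0.3317  0.0237] yaw 75.48 tilt [ 0.0083 -0.0139] D [-0.0034  0.0047 -0.0197] n 1 F [-0.4 -0.1  0.2] w 0.0867
[0.39, -0.47, 1.96] -0.009
```

Call:
play_rows(moves=[[[0.4, -0.4, 1.4, 0, 0], [0, 0, 0, 0, 0]]])

```text
time_s: 1.95
ee_pos: [0.4831, -0.3293, 0.0135]
eef_rot: [[0.252, 0.968, 0.013], [0.968, -0.251, -0.017], [-0.014, 0.017, -1.0]]
contact_force: [-0.7, 1.1, -0.3]
grip_width: 0.0873
```

```bash
python3 -c "
from h import *
plan(.4805,-.327,.004,76)"
```

```text
t 1.95 pos [ 0.4831 -0.3293  0.0135] yaw 75.43 tilt [ 0.0127 -0.0173] D [-0.0026  0.0023 -0.0095] n 1 F [-0.7  1.1 -0.3] w 0.0873
[0.17, -0.32, 0.94] -0.01
```

Call:
play_rows(moves=[[[0.2, -0.3, 0.9, 0, 0], [0, 0, 0, 0, 0], [0, 0, 0, 0, 0]]])

```text
time_s: 2.25
ee_pos: [0.4838, -0.3295, 0.0091]
eef_rot: [[0.253, 0.967, 0.02], [0.967, -0.252, -0.022], [-0.017, 0.025, -1.0]]
contact_force: [-0.1, 0.8, -0.3]
grip_width: 0.0873
```

```bash
python3 -c "
from h import *
plan(.4805,-.327,.004,76)"
```

```text
t 2.25 pos [ 0.4838 -0.3295  0.0091] yaw 75.36 tilt [ 0.02   -0.0225] D [-0.0033  0.0025 -0.0051] n 1 F [-0.1  0.8 -0.3] w 0.0873
[0.17, -0.4, 0.5] -0.011
```

Call:
play_rows(moves=[[[0.2, -0.5, 0.8, 0, 0]]])

```text
time_s: 2.35
ee_pos: [0.4813, -0.3276, 0.0024]
eef_rot: [[0.253, 0.967, 0.024], [0.967, -0.253, -0.025], [-0.018, 0.029, -0.999]]
contact_force: [-0.2, 0.1, -0.1]
grip_width: 0.0866
```

```bash
python3 -c "
from h import *
o=bot.get_obs();print(np.round(o['joint_positions'],4),np.round(o['dq'],3))
plan(.4805,-.327,.004,76)
snap('wrist','w3')
o=bot.get_obs();print(np.round(o['joint_positions'],4),np.round(o['dq'],3))
plan(.4805,-.327,.004,76)"
```

```text
[ 0.7099  0.5965 -0.2506  1.9428  0.2675  0.6006  0.0279] [-0.04   0.068  0.053  0.173  0.063 -0.228 -0.076]
t 2.35 pos [ 0.4813 -0.3276  0.0024] yaw 75.34 tilt [ 0.0238 -0.0247] D [-0.0008  0.0006  0.0016] n 1 F [-0.2  0.1 -0.1] w 0.0866
[0.04, -0.09, -0.16] -0.012
[ 0.7095  0.597  -0.2504  1.944   0.2683  0.5992  0.0277] [-0.001 -0.003 -0.005 -0.018 -0.01   0.037  0.009]
t 2.4 pos [ 0.4809 -0.3273  0.0018] yaw 75.38 tilt [ 0.0235 -0.0248] D [-0.0004  0.0003  0.0022] n 1 F [0.7 0.8 5.4] w 0.0869
[0.02, -0.04, -0.22] -0.011
```

View pics/w3.png

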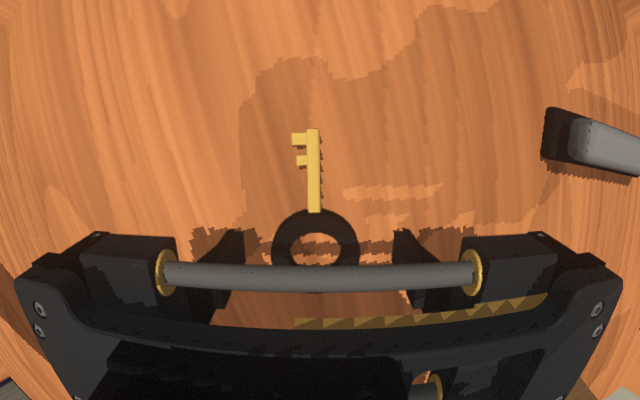

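Call:
play_rows(moves=[[[0, 0, -0.3, 0, 0.6], [0, 0, 0, 0, 0.7], [0, 0, 0, 0, 0.7], [0, 0, 0, 0, 0.7]]])

```text
time_s: 2.8
ee_pos: [0.4798, -0.3267, 0.0044]
eef_rot: [[0.252, 0.967, 0.022], [0.968, -0.252, -0.024], [-0.018, 0.027, -0.999]]
contact_force: [0.0, 0.2, -1.1]
grip_width: 0.0629
```

```bash
python3 -c "
from h import *
plan(.4805,-.327,.1,76)"
```

```text
t 2.8 pos [ 0.4798 -0.3267  0.0044] yaw 75.39 tilt [ 0.0221 -0.0241] D [ 0.0007 -0.0003  0.0956] n 3 F [ 0.   0.2 -1.1] w 0.0629
[-0.06, 0.11, -3.18] -0.004
[-0.06, 0.11, -3.18] -0.004
[-0.06, 0.11, -3.18] -0.004
```

Call:
play_rows(moves=[[[0, 0, 0, 0, 0.7], [0, 0, 0, 0, 0.7], [0, 0, 0, 0, 0.7]]])

```text
time_s: 3.1
ee_pos: [0.4795, -0.3264, 0.004]
eef_rot: [[0.252, 0.967, 0.021], [0.968, -0.252, -0.024], [-0.018, 0.027, -0.999]]
contact_force: [-0.7, -0.0, 1.4]
grip_width: 0.0494
```

```bash
python3 -c "
from h import *
plan(.4805,-.327,.1,76)"
```

```text
t 3.1 pos [ 0.4795 -0.3264  0.004 ] yaw 75.39 tilt [ 0.0213 -0.0236] D [ 0.001  -0.0006  0.096 ] n 3 F [-0.7 -0.   1.4] w 0.0494
[-0.07, 0.12, -3.2] -0.004
[-0.07, 0.12, -3.2] -0.004
[-0.07, 0.12, -3.2] -0.004
```

Call:
play_rows(moves=[[[0, 0, -3.2, 0, 0.8], [0, 0, -3.5, 0, 0.8], [0, 0, -3.5, 0, 0.8]]])

```text
time_s: 3.4
ee_pos: [0.4733, -0.3217, 0.1027]
eef_rot: [[0.252, 0.968, 0.009], [0.968, -0.251, -0.016], [-0.013, 0.013, -1.0]]
contact_force: [-0.1, -0.6, -0.6]
grip_width: 0.0494
```

```bash
python3 -c "
from h import *
print(pt('top',332,223,.06),pt('top',332,225,.012))
plan(.51,-.17,.125,75.4)"
```

```text
[ 0.52679844 -0.02385004  0.06      ] [ 0.52897492 -0.02420586  0.012     ]
t 3.4 pos [ 0.4733 -0.3217  0.1027] yaw 75.42 tilt [ 0.0094 -0.0158] D [0.0367 0.1517 0.0223] n 4 F [-0.1 -0.6 -0.6] w 0.0494
[3.89, -0.06, -0.61] 0.0
[3.89, -0.06, -0.61] 0.0
[3.89, -0.06, -0.61] 0.0
[3.89, -0.06, -0.61] 0.0
```

Call:
play_rows(moves=[[[3.9, 0, -0.6, 0, 0.8], [3.9, 0, -0.6, 0, 0.8], [3.9, 0, -0.6, 0, 0.8], [3.9, 0, -0.6, 0, 0.8], [0, 0, 0, 0, 0.8]]])

```text
time_s: 3.9
ee_pos: [0.5166, -0.169, 0.131]
eef_rot: [[0.258, 0.966, 0.02], [0.966, -0.258, -0.022], [-0.016, 0.025, -1.0]]
contact_force: [0.2, -1.1, -0.6]
grip_width: 0.0499
```

```bash
python3 -c "
from h import *
snap('wrist','w4')
plan(.5275,-.024,.125,75.4)"
```

```text
t 3.95 pos [ 0.5154 -0.1721  0.1304] yaw 74.86 tilt [ 0.0186 -0.0237] D [ 0.0121  0.1481 -0.0054] n 4 F [-0.5 -0.7 -0.3] w 0.0493
[3.66, -0.68, 0.05] -0.002
[3.66, -0.67, 0.05] -0.002
[3.66, -0.66, 0.05] -0.002
[3.66, -0.65, 0.05] -0.002
```

View pics/w4.png

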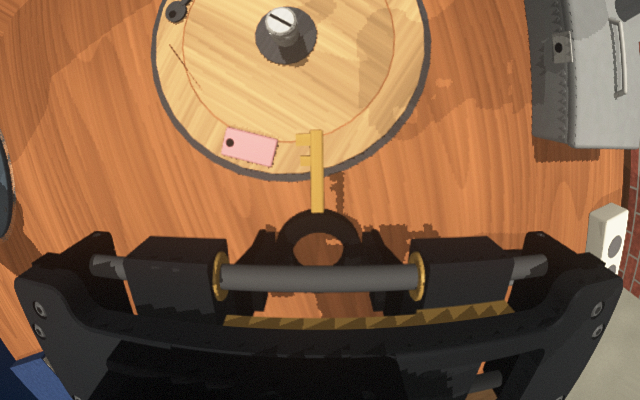

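Call:
play_rows(moves=[[[3.6, -0.7, 0, 0, 0.8], [3.6, -0.7, 0, 0, 0.8], [0, 0, 0, 0, 0.8]]])

```text
time_s: 4.25
ee_pos: [0.5199, -0.1016, 0.1278]
eef_rot: [[0.268, 0.963, 0.017], [0.963, -0.267, -0.026], [-0.021, 0.023, -1.0]]
contact_force: [0.8, -0.1, -0.5]
grip_width: 0.0497
```

```bash
python3 -c "
from h import *
p,d,pose=snap('wrist','w5')
cv2.imwrite('pics/c5.png',cv2.resize(p[60:270,230:420],None,fx=3.5,fy=2.8,interpolation=2)[:,:,::-1])
plan(.5275,-.024,.125,75.4)"
```

```text
t 4.3 pos [ 0.5196 -0.1046  0.1276] yaw 74.28 tilt [ 0.0162 -0.028 ] D [ 0.0079  0.0806 -0.0026] n 2 F [ 0.2 -0.8 -1. ] w 0.0495
[3.99, -0.71, 0.03] -0.01
[4.0, -0.67, 0.03] -0.01
```

View pics/w5.png

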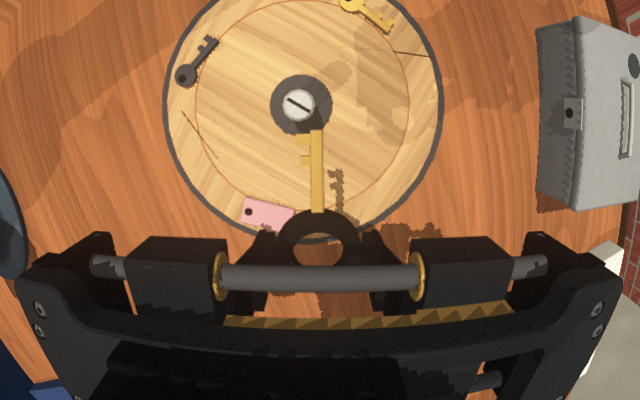

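```bash
python3 -c "
from h import *
p,d,pose=load('w5')
cv2.imwrite('pics/c5.png',cv2.resize(p[70:140,263:338],None,fx=8,fy=8,interpolation=2)[:,:,::-1])
cv2.imwrite('pics/c6.png',cv2.resize(p[200:275,265:375],None,fx=7,fy=7,interpolation=2)[:,:,::-1])
"
```

```text
(no output)
```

View pics/c5.png

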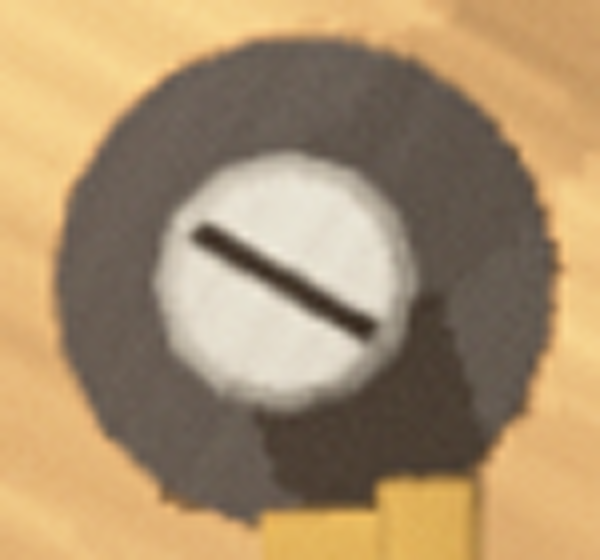

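View pics/c6.png

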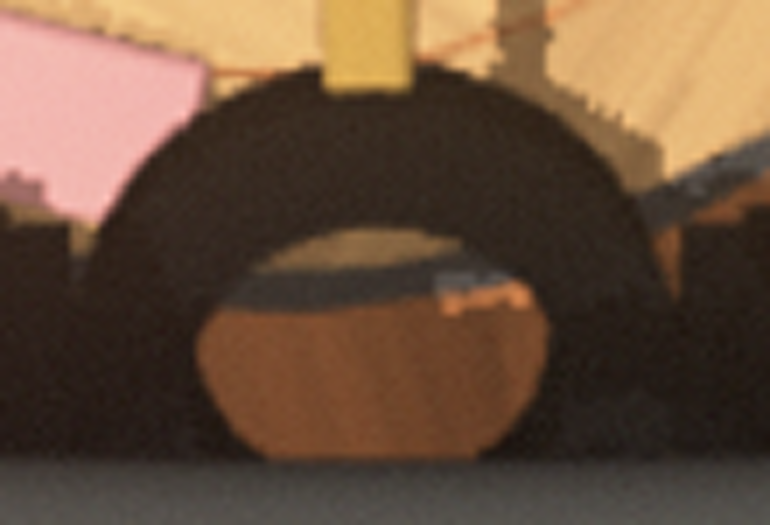

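```bash
cat > ring.py <<'E'
from h import *
def toolpt(u,v,z):
    return pt("wrist",u,v,z,(np.zeros(3),np.eye(3)))
if __name__=="__main__":
    for nm,u,v in [("eyeL",292.9,249),("eyeR",343.6,249),("eyetop",318,232.6),("outtop",317.6,208.9)]:
        print(nm,np.round(toolpt(u,v,-.008)*1000,1))
    p,d,pose=load('w5')
    c=pt('wrist',298.6,105,.060,pose); a=pt('wrist',288,99,.060,pose); b=pt('wrist',309.3,111.25,.060,pose)
    print("post",c, "line",np.degrees(np.arctan2(*(b-a)[[1,0]])),np.linalg.norm(b-a))
    # foot check
    f=pt('wrist',263+305/8,70+275/8,.012,pose); print("foot",f)
    print([pose[0]+pose[1]@np.array([x,0,-.008]) for x in (0,)])
E
python3 ring.py
```

```text
eyeL [  2.8 -13.1  -8. ]
eyeR [ 2.8 14.9 -8. ]
eyetop [12.7  0.8 -8. ]
outtop [26.1  0.5 -8. ]
post [ 0.52986176 -0.02139009  0.06      ] line -46.38409185273469 0.01803548092248461
foot [ 0.53031238 -0.02097043  0.012     ]
[array([ 0.51979644, -0.10139436,  0.13575767])]
```

```bash
python3 -c "
from h import *
plan(.5297,-.0189,.100,75.4)"
```

```text
t 4.3 pos [ 0.5196 -0.1046  0.1276] yaw 74.28 tilt [ 0.0162 -0.028 ] D [ 0.0101  0.0857 -0.0276] n 3 F [ 0.2 -0.8 -1. ] w 0.0495
[2.86, -0.47, 0.85] -0.007
[2.87, -0.45, 0.85] -0.007
[2.87, -0.43, 0.85] -0.007
```

Call:
play_rows(moves=[[[2.9, -0.5, 0.6, 0, 0.8], [2.9, -0.5, 0.7, 0, 0.8], [2.8, -0.4, 0.9, 0, 0.8], [0, 0, 0, 0, 0.8]]])

```text
time_s: 4.7
ee_pos: [0.5302, -0.0275, 0.1014]
eef_rot: [[0.286, 0.958, 0.015], [0.958, -0.285, -0.034], [-0.028, 0.024, -0.999]]
contact_force: [-0.6, -0.5, -0.8]
grip_width: 0.0495
```

```bash
python3 -c "
from h import *
p,d,pose=snap('wrist','w6')
cv2.imwrite('pics/c7.png',cv2.resize(p[180:280,250:390],None,fx=5.5,fy=5.5,interpolation=2)[:,:,::-1])
print(pose[0])
plan(.5297,-.0189,.085,75.4)"
```

```text
[ 0.53019022 -0.02748492  0.10142752]
t 4.75 pos [ 0.5302 -0.0303  0.1018] yaw 73.21 tilt [ 0.0145 -0.0356] D [-0.0005  0.0114 -0.0168] n 1 F [-1.  -0.7  0.7] w 0.0496
[1.13, -0.42, 1.63] -0.038
```

View pics/c7.png

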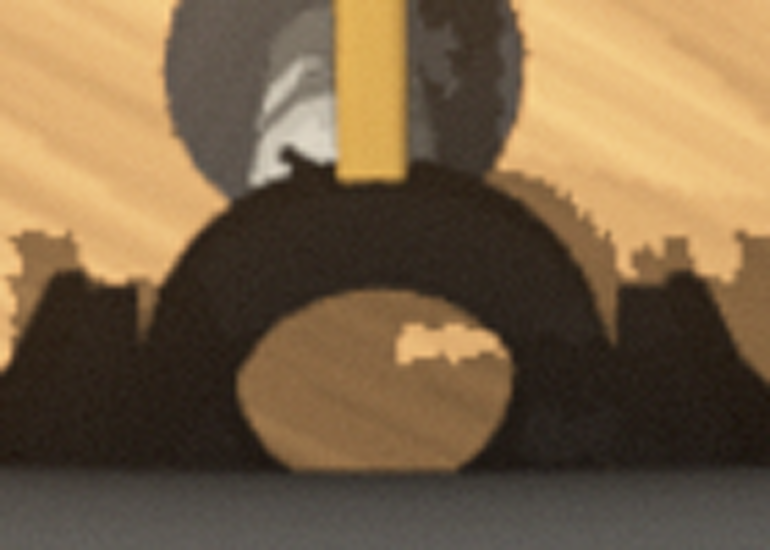

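```bash
python3 -c "
from ring import *
p,d,pose=load('w6')
print('foot',pt('wrist',312.5,193.6,.012,pose))
print('foot pred px',proj('wrist',[.5299,-.0214,.012],pose))
for e in (280,345): print(pt('wrist',e,193.6,.012,pose))
print('ring', [pose[0]+pose[1]@np.array([-.0024,.0009,z]) for z in (.004,.05)])
"
```

```text
foot [ 0.52993426 -0.02167083  0.012     ]
foot pred px [312.36784773 193.31727755]
[ 0.50364535 -0.01362926  0.012     ]
[ 0.55626317 -0.02969202  0.012     ]
ring [array([ 0.53042454, -0.03017472,  0.09751856]), array([ 0.53109293, -0.03171798,  0.05154931])]
```

Call:
play_rows(moves=[[[1.2, -0.4, 1.7, -0.03, 0.8], [0.3, 0, 0.7, 0, 0.8]]])

```text
time_s: 4.95
ee_pos: [0.5319, -0.0214, 0.0774]
eef_rot: [[0.267, 0.964, 0.016], [0.963, -0.266, -0.039], [-0.033, 0.026, -0.999]]
contact_force: [-0.7, -0.2, -0.7]
grip_width: 0.0495
```

```bash
python3 -c "
from h import *
p,d,pose=snap('wrist','w7')
snap('scene','s7')
cv2.imwrite('pics/c8.png',cv2.resize(p[180:280,250:390],None,fx=5.5,fy=5.5,interpolation=2)[:,:,::-1])
print(pose[0])
plan(.5297,-.0189,.070,75.4)"
```

```text
[ 0.53193861 -0.02143406  0.07743694]
t 5.05 pos [ 0.5325 -0.0223  0.0778] yaw 74.44 tilt [ 0.0165 -0.0397] D [-0.0028  0.0034 -0.0078] n 1 F [-0.1  0.1  0.1] w 0.0497
[0.28, -0.38, 0.76] -0.017
```

View pics/c8.png

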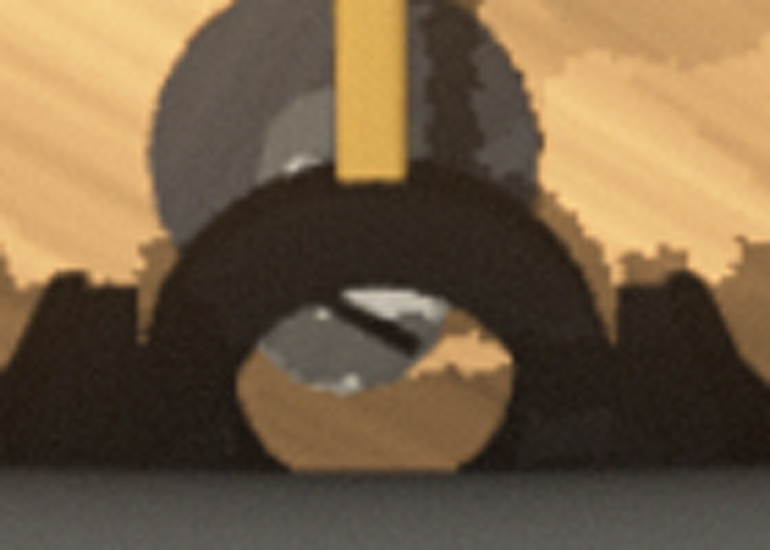

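Call:
play_rows(moves=[[[0.4, -0.4, 0.4, 0, 0.8]]])

```text
time_s: 5.15
ee_pos: [0.5308, -0.0196, 0.0742]
eef_rot: [[0.272, 0.962, 0.018], [0.962, -0.271, -0.041], [-0.034, 0.029, -0.999]]
contact_force: [0.1, 0.2, -0.5]
grip_width: 0.0494
```

```bash
python3 -c "
from h import *
p,d,pose=snap('wrist','w8')
cv2.imwrite('pics/c9.png',cv2.resize(p[180:280,250:390],None,fx=5.5,fy=5.5,interpolation=2)[:,:,::-1])
print(pose[0])
plan(.5297,-.0189,.070,75.4)
print(proj('wrist',[.5299,-.0214,.06],pose), 'eyecentre', proj('wrist',pose[0]+pose[1]@np.array([-.0024,.0009,-.008]),pose))
"
```

```text
[ 0.53076646 -0.01963374  0.07421985]
t 5.2 pos [ 0.5292 -0.0185  0.0732] yaw 74.31 tilt [ 0.0157 -0.0402] D [ 0.0005 -0.0004 -0.0032] n 1 F [-1.3  0.9 -0.4] w 0.0492
[-0.01, 0.05, 0.33] -0.019
[315.59605593 239.85875176] eyecentre [318.24740137 257.43530412]
```

View pics/c9.png

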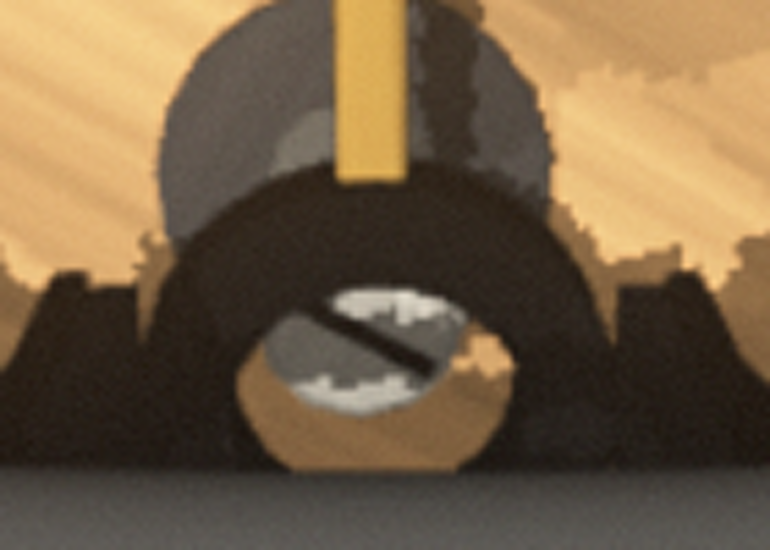

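```bash
python3 -c "
from h import *
plan(.5297,-.0189,.058,75.4,step=.01)
"
```

```text
t 5.2 pos [ 0.5292 -0.0185  0.0732] yaw 74.31 tilt [ 0.0157 -0.0402] D [ 0.0005 -0.0004 -0.0152] n 2 F [-1.3  0.9 -0.4] w 0.0492
[0.01, 0.01, 0.76] -0.01
[0.01, 0.01, 0.76] -0.01
```

Call:
play_rows(moves=[[[0.05, 0, 1.0, 0, 0.8], [0.05, 0, 0.6, 0, 0.8]]])

```text
time_s: 5.4
ee_pos: [0.5303, -0.0191, 0.0574]
eef_rot: [[0.272, 0.962, 0.018], [0.962, -0.271, -0.041], [-0.034, 0.028, -0.999]]
contact_force: [0.0, 0.1, -1.0]
grip_width: 0.0496
```

```bash
python3 -c "
from h import *
p,d,pose=snap('wrist','w9')
cv2.imwrite('pics/c10.png',cv2.resize(p[180:280,250:390],None,fx=5.5,fy=5.5,interpolation=2)[:,:,::-1])
print(pose[0])
plan(.5297,-.0189,.045,75.4)
"
```

```text
[ 0.53033919 -0.01911678  0.05742512]
t 5.45 pos [ 0.53   -0.019   0.0567] yaw 74.23 tilt [ 0.0169 -0.0407] D [-0.0003  0.0001 -0.0117] n 1 F [ 0.2  0.3 -1. ] w 0.0497
[0.04, -0.06, 1.17] -0.02
```

View pics/c10.png

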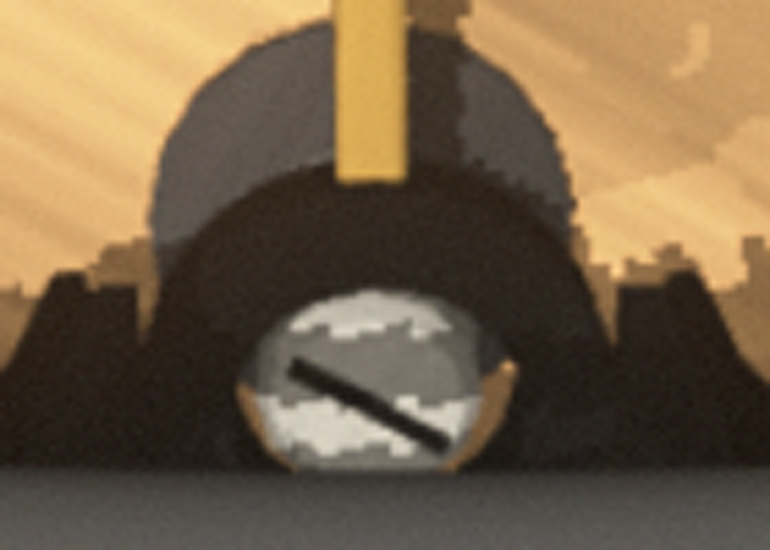

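The post has entered the eye and sits centred in it, with no contact force. I'll keep lowering.

Call:
play_rows(moves=[[[0.04, -0.06, 1.2, 0, 0.8], [0.03, -0.03, 1.0, 0, 0.8]]])

```text
time_s: 5.65
ee_pos: [0.5306, -0.0191, 0.0341]
eef_rot: [[0.272, 0.962, 0.019], [0.962, -0.271, -0.041], [-0.034, 0.03, -0.999]]
contact_force: [-0.2, -0.4, 0.2]
grip_width: 0.0497
```

```bash
python3 -c "
from h import *
plan(.5297,-.0189,.017,75.4)
"
```

```text
t 5.65 pos [ 0.5306 -0.0191  0.0341] yaw 74.21 tilt [ 0.0192 -0.0408] D [-0.0009  0.0002 -0.0171] n 1 F [-0.2 -0.4  0.2] w 0.0497
[0.05, -0.14, 1.7] -0.021
```

Call:
play_rows(moves=[[[0.05, -0.14, 1.0, 0, 0.8], [0.03, -0.1, 0.5, 0, 0.8]]])

```text
time_s: 5.85
ee_pos: [0.528, -0.0183, 0.0165]
eef_rot: [[0.272, 0.962, 0.017], [0.962, -0.271, -0.041], [-0.035, 0.028, -0.999]]
contact_force: [0.1, -0.4, -0.6]
grip_width: 0.0492
```

```bash
python3 -c "
from h import *
plan(.5297,-.0189,.017,75.4)
"
```

```text
t 5.85 pos [ 0.528  -0.0183  0.0165] yaw 74.22 tilt [ 0.0172 -0.0408] D [ 0.0017 -0.0006  0.0005] n 1 F [ 0.1 -0.4 -0.6] w 0.0492
[-0.01, 0.18, -0.05] -0.021
```

Call:
play_rows(moves=[[[0, 0.15, 0.1, 0, 0.1], [0, 0, 0, 0, 0.1], [0, 0, 0, 0, 0.1], [0, 0, 0, 0, 0.1]]])

```text
time_s: 6.25
ee_pos: [0.529, -0.0182, 0.0145]
eef_rot: [[0.271, 0.962, 0.016], [0.962, -0.27, -0.041], [-0.035, 0.026, -0.999]]
contact_force: [-0.0, -0.1, -0.0]
grip_width: 0.073
```

```bash
python3 -c "
from h import *
p,d,pose=snap('wrist','w11')
plan(.5297,-.0189,.15,75.4)
"
```

```text
t 6.3 pos [ 0.529  -0.0182  0.0145] yaw 74.27 tilt [ 0.0157 -0.0407] D [ 0.0007 -0.0007  0.1355] n 4 F [-0.1  0.4  0.8] w 0.0753
[-0.13, 0.11, -3.38] -0.005
[-0.13, 0.11, -3.38] -0.005
[-0.13, 0.11, -3.38] -0.005
[-0.13, 0.11, -3.38] -0.005
```

View pics/w11.png

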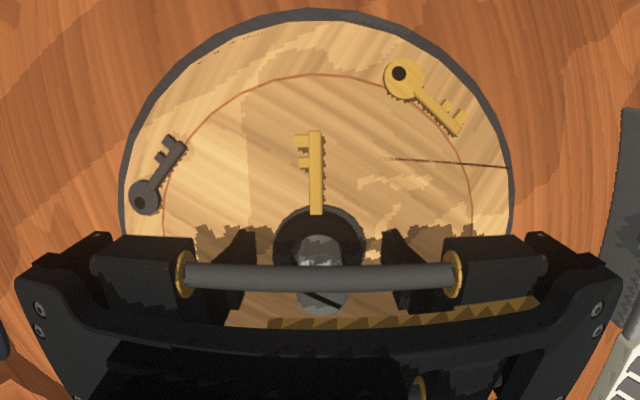

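Call:
play_rows(moves=[[[-0.1, 0.1, -3.4, 0, 0], [-0.1, 0.1, -4.4, 0, 0], [-0.1, 0.1, -4.4, -0.1, 0], [0, 0, -3, -0.14, 0]]])

```text
time_s: 6.7
ee_pos: [0.5256, -0.016, 0.1673]
eef_rot: [[0.026, 1.0, 0.005], [0.999, -0.026, -0.041], [-0.041, 0.006, -0.999]]
contact_force: [1.4, -0.2, -0.6]
grip_width: 0.0867
```

```bash
python3 -c "
from h import *
a=pt('top',176.8,223.8,.003);b=pt('top',205,254.3,.003)
print(a,b,np.linalg.norm(b-a)); th=np.arctan2(b[1]-a[1],b[0]-a[0]); print(np.degrees(th))
x=np.array([np.cos(th),np.sin(th)]);y=np.array([-x[1],x[0]])
g=b[:2]-.037*x-.045*x+.008*y; print('grip',g)
plan(g[0],g[1],.16,np.degrees(th),nmax=20)
"
```

```text
[0.54238528 0.32501117 0.003     ] [0.47235759 0.25916871 0.003     ] 0.09612027723126608
-136.76433098809213
grip [0.53757806 0.30951043]
t 6.7 pos [ 0.5256 -0.016   0.1673] yaw 88.52 tilt [ 0.0048 -0.041 ] D [ 0.012   0.3255 -0.0073] n 17 F [ 1.4 -0.2 -0.6] w 0.0867
[1.92, 0.02, -0.04] -0.138
[1.89, 0.29, -0.03] -0.138
[1.84, 0.54, -0.03] -0.138
[1.74, 0.79, -0.02] -0.138
[1.62, 1.02, -0.02] -0.138
[1.46, 1.24, -0.01] -0.138
[1.28, 1.43, -0.0] -0.138
[1.07, 1.59, 0.01] -0.138
[0.84, 1.72, 0.02] -0.138
[0.59, 1.82, 0.03] -0.138
[0.34, 1.89, 0.04] -0.138
[0.08, 1.91, 0.05] -0.138
[-0.19, 1.91, 0.06] -0.138
[-0.45, 1.86, 0.07] -0.138
[-0.7, 1.78, 0.08] -0.138
[-0.94, 1.67, 0.09] -0.138
[-1.16, 1.52, 0.1] -0.138
```

Call:
play_rows(moves=[[[1.9, 0, 0, -0.14, 0], [1.9, 0.3, 0, -0.14, 0], [1.8, 0.5, 0, -0.14, 0], [1.7, 0.8, 0, -0.14, 0], [1.6, 1.0, 0, -0.14, 0]]])

```text
time_s: 7.2
ee_pos: [0.5321, 0.0777, 0.1715]
eef_rot: [[-0.64, 0.768, 0.021], [0.767, 0.64, -0.045], [-0.048, -0.012, -0.999]]
contact_force: [0.4, -0.7, -0.9]
grip_width: 0.0871
```

Call:
play_rows(moves=[[[1.5, 1.2, 0, -0.14, 0], [1.3, 1.4, 0, -0.14, 0], [1.1, 1.6, 0, -0.14, 0], [0.8, 1.7, 0, -0.14, 0], [0.6, 1.8, 0, -0.14, 0]]])

```text
time_s: 7.7
ee_pos: [0.5304, 0.176, 0.1683]
eef_rot: [[-0.989, 0.147, 0.024], [0.146, 0.988, -0.046], [-0.031, -0.041, -0.999]]
contact_force: [0.5, -0.4, -0.2]
grip_width: 0.087
```

```bash
python3 -c "
from h import *
plan(.5376,.3095,.15,-136.8,nmax=20)
print(np.round(bot.get_obs()['joint_positions'],2))
"
```

```text
t 7.7 pos [0.5304 0.176  0.1683] yaw 171.59 tilt [ 0.0244 -0.0455] D [ 0.0072  0.1335 -0.0183] n 7 F [ 0.5 -0.4 -0.2] w 0.087
[0.19, 1.91, 0.18] -0.129
[-0.06, 1.92, 0.18] -0.129
[-0.3, 1.89, 0.19] -0.129
[-0.54, 1.84, 0.2] -0.129
[-0.77, 1.75, 0.21] -0.129
[-0.99, 1.64, 0.22] -0.129
[-1.19, 1.5, 0.24] -0.129
[ 0.19  0.45 -0.8   1.85  0.44  1.02  0.62]
```

Call:
play_rows(moves=[[[0.2, 1.9, 0.2, -0.13, 0], [0, 1.9, 0.2, -0.13, 0], [-0.3, 1.9, 0.2, -0.13, 0], [-0.5, 1.8, 0.2, -0.13, 0], [-0.8, 1.8, 0.2, -0.13, 0]]])

```text
time_s: 8.2
ee_pos: [0.5336, 0.2738, 0.1546]
eef_rot: [[-0.864, -0.504, 0.027], [-0.504, 0.862, -0.047], [-0.0, -0.054, -0.999]]
contact_force: [-0.4, 1.0, 0.1]
grip_width: 0.087
```

Call:
play_rows(moves=[[[-1.0, 1.6, 0.2, -0.13, 0], [-1.2, 1.5, 0.2, -0.13, 0], [0, 0, 0, 0, 0]]])

```text
time_s: 8.5
ee_pos: [0.5338, 0.3153, 0.1484]
eef_rot: [[-0.695, -0.719, 0.027], [-0.719, 0.694, -0.044], [0.013, -0.05, -0.999]]
contact_force: [-0.7, -0.2, 0.5]
grip_width: 0.0872
```

```bash
python3 -c "
from h import *
p,d,pose=snap('wrist','w12')
plan(.5376,.3095,.15,-136.8,nmax=20)
print(np.round(bot.get_obs()['joint_positions'],2))
"
```

```text
t 8.55 pos [0.5343 0.3136 0.1484] yaw -134.23 tilt [ 0.0274 -0.0464] D [ 0.0033 -0.0041  0.0016] n 1 F [-0.2 -0.5  0. ] w 0.0873
[0.06, -0.53, -0.13] 0.045
[ 0.04  0.65 -0.97  1.71  0.64  1.14  1.23]
```

View pics/w12.png

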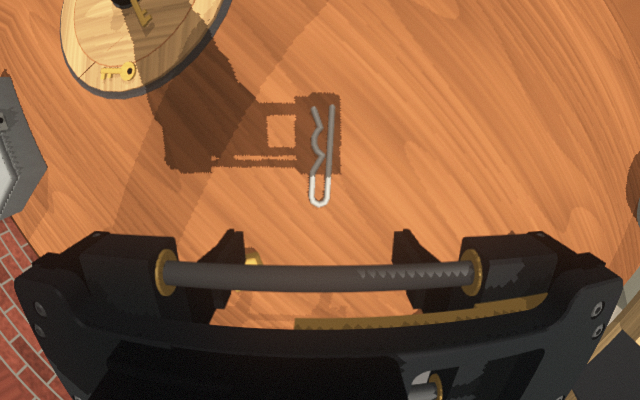

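```bash
python3 -c "
from h import *
p,d,pose=load('w12')
cv2.imwrite('pics/c11.png',cv2.resize(p[92:217,280:370],None,fx=4.8*1.3,fy=4.8,interpolation=2)[:,:,::-1])
P=p.astype(int); sat=P.max(2)-P.min(2)
m=(sat<40)&(P.max(2)>60); M=np.zeros_like(m); M[95:212,300:345]=m[95:212,300:345]
for r in range(96,210,4):
  c=np.nonzero(M[r])[0]; print(r,c.min() if len(c) else None,c.max() if len(c) else None,len(c))
"
```

```text
96 None None 0
100 None None 0
104 None None 0
108 311 334 11
112 312 334 12
116 313 333 11
120 315 333 11
124 316 333 12
128 316 333 13
132 314 333 12
136 312 332 10
140 311 332 11
144 312 332 11
148 313 332 12
152 315 331 13
156 319 331 13
160 316 331 12
164 314 331 13
168 312 330 11
172 310 330 11
176 310 329 9
180 310 329 10
184 310 329 10
188 309 329 10
192 309 329 10
196 309 328 10
200 310 327 12
204 314 325 12
208 None None 0
```

View pics/c11.png

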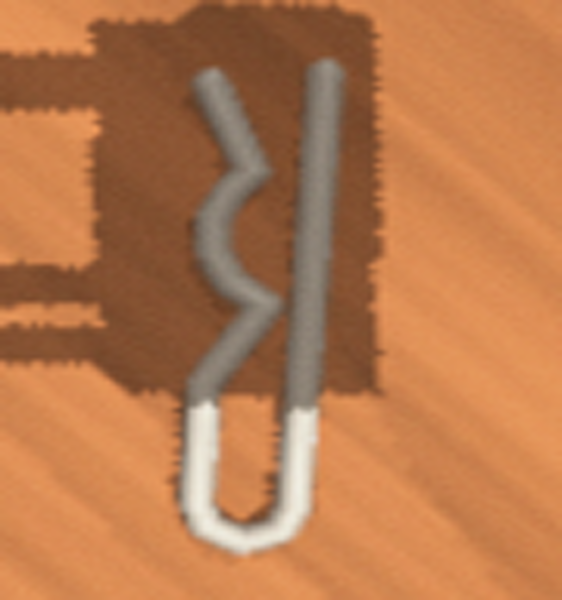

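```bash
cat > clip.py <<'E'
from h import *
def clip(name,tip,back,loop,z=.003):
    p,d,pose=load(name)
    a=pt('wrist',*tip,z,pose); b=pt('wrist',*back,z,pose); l=pt('wrist',*loop,z,pose)
    th=np.arctan2(a[1]-b[1],a[0]-b[0]); x=np.array([np.cos(th),np.sin(th)]); y=np.array([-x[1],x[0]])
    print('tip',a,'ang',np.degrees(th),'total len (106+3):',(a-l)[:2]@x, 'loop y',(l-a)[:2]@y)
    seat=(a[:2]-.037*x+ (l[:2]+.0705*x - ((l[:2]-a[:2])@y)*y))/2
    g=seat-.045*x+.008*y; print('grip',g,'seat',seat); return g,np.degrees(th)
if __name__=="__main__":
    g,t=clip('w12',(332.3,104.5),(327.2,190),(319,207))
    plan(*g,.07,t)
E
python3 clip.py
```

```text
tip [0.47095603 0.25895684 0.003     ] ang -137.02063931157255 total len (106+3): 0.10569656776670042 loop y 0.007430000346335328
grip [0.53574136 0.30839157] seat [0.49736551 0.2835663 ]
t 8.55 pos [0.5343 0.3136 0.1484] yaw -134.23 tilt [ 0.0274 -0.0464] D [ 0.0015 -0.0052 -0.0784] n 2 F [-0.2 -0.5  0. ] w 0.0873
[0.08, -0.03, 3.93] 0.024
[0.07, -0.03, 3.93] 0.024
```

Call:
play_rows(moves=[[[0.08, 0, 4.2, 0.024, 0.2], [0.08, 0, 4.2, 0.024, 0.4], [0, 0, 0, 0, 0.4]]])

```text
time_s: 8.85
ee_pos: [0.5383, 0.3055, 0.0645]
eef_rot: [[-0.739, -0.673, 0.032], [-0.673, 0.738, -0.048], [0.008, -0.057, -0.998]]
contact_force: [-0.0, -0.5, 0.3]
grip_width: 0.0708
```

```bash
python3 -c "
from h import *
p,d,pose=snap('wrist','w13')
plan(.5358,.3084,.004,-137)
cv2.imwrite('pics/c12.png',cv2.resize(p[100:280,250:390],None,fx=4.5,fy=3.3,interpolation=2)[:,:,::-1])
"
```

```text
t 8.9 pos [0.5395 0.3072 0.0674] yaw -137.63 tilt [ 0.036  -0.0451] D [-0.0037  0.0012 -0.0634] n 2 F [-0.2 -0.6  1. ] w 0.0666
[0.08, 0.35, 3.16] -0.005
[0.08, 0.35, 3.16] -0.005
```

View pics/c12.png

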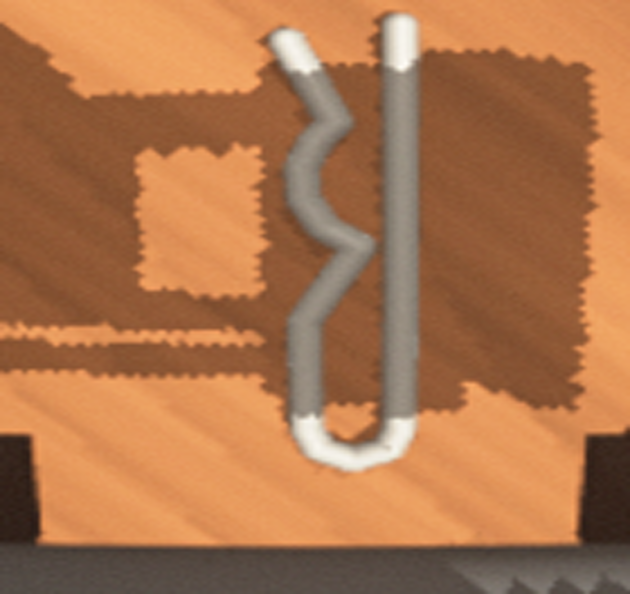

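```bash
python3 -c "
from clip import *
g,t=clip('w13',(338.9,104),(338.6,221),(328,242.4))
plan(*g,.004,t)
"
```

```text
tip [0.47097605 0.25886557 0.003     ] ang -137.03463276872967 total len (106+3): 0.10607695082982814 loop y 0.008157754157612374
grip [0.53591263 0.3084141 ] seat [0.49753072 0.2835982 ]
t 8.9 pos [0.5395 0.3072 0.0674] yaw -137.63 tilt [ 0.036  -0.0451] D [-0.0036  0.0012 -0.0634] n 2 F [-0.2 -0.6  1. ] w 0.0666
[0.08, 0.35, 3.16] -0.005
[0.08, 0.35, 3.16] -0.005
```

Call:
play_rows(moves=[[[0.1, 0.3, 3.3, -0.01, 0.4], [0.1, 0.3, 2.2, 0, 0.4]]])

```text
time_s: 9.1
ee_pos: [0.541, 0.3098, 0.0186]
eef_rot: [[-0.735, -0.677, 0.047], [-0.678, 0.734, -0.039], [-0.008, -0.061, -0.998]]
contact_force: [-0.4, -0.0, 0.4]
grip_width: 0.0548
```

```bash
python3 -c "
from h import *
plan(.5359,.3084,.004,-137)
"
```

```text
t 9.1 pos [0.541  0.3098 0.0186] yaw -137.27 tilt [ 0.0469 -0.0393] D [-0.0051 -0.0014 -0.0146] n 1 F [-0.4 -0.   0.4] w 0.0548
[0.48, 0.32, 1.44] -0.005
```

Call:
play_rows(moves=[[[0.5, 0.3, 1.3, 0, 0.4]]])

```text
time_s: 9.2
ee_pos: [0.5372, 0.3086, 0.0067]
eef_rot: [[-0.736, -0.676, 0.049], [-0.677, 0.735, -0.038], [-0.011, -0.061, -0.998]]
contact_force: [0.6, 0.3, 0.3]
grip_width: 0.0533
```

```bash
python3 -c "
from h import *
p,d,pose=snap('wrist','w14')
plan(.5359,.3084,.003,-137)
cv2.imwrite('pics/c13.png',cv2.resize(p[100:280,250:390],None,fx=4.5,fy=3.3,interpolation=2)[:,:,::-1])
"
```

```text
t 9.25 pos [0.5351 0.3071 0.0047] yaw -137.33 tilt [ 0.046  -0.0406] D [ 0.0008  0.0013 -0.0017] n 1 F [-1.3 -1.2 -1.1] w 0.0527
[-0.15, 0.05, 0.17] -0.006
```

View pics/c13.png

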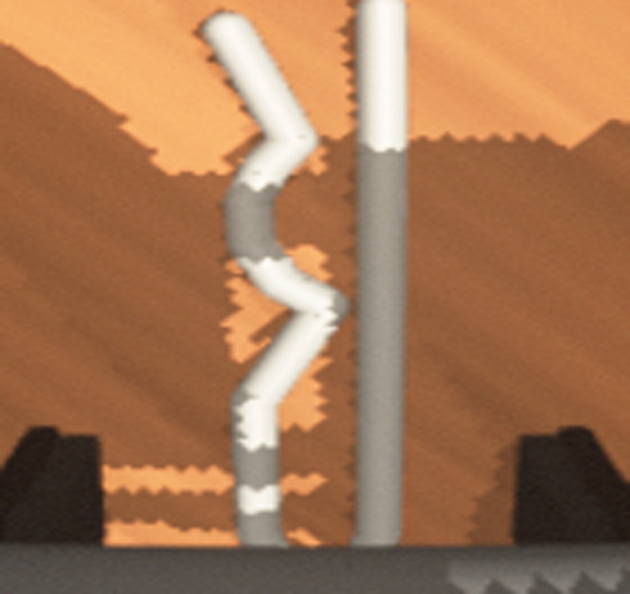

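Call:
play_rows(moves=[[[-0.1, 0.05, 0.1, 0, 0.9], [0, 0, 0, 0, 0.9], [0, 0, 0, 0, 0.9], [0, 0, 0, 0, 0.9], [0, 0, 0, 0, 0.9]]])

```text
time_s: 9.75
ee_pos: [0.5384, 0.3099, 0.0097]
eef_rot: [[-0.736, -0.675, 0.053], [-0.677, 0.735, -0.037], [-0.014, -0.063, -0.998]]
contact_force: [0.1, -0.2, 1.2]
grip_width: 0.0203
```

```bash
python3 -c "
from h import *
plan(.5359,.3084,.003,-137)
"
```

```text
t 9.75 pos [0.5384 0.3099 0.0097] yaw -137.41 tilt [ 0.0532 -0.0369] D [-0.0025 -0.0015 -0.0067] n 1 F [ 0.1 -0.2  1.2] w 0.0203
[0.29, 0.1, 0.66] -0.007
```

```bash
python3 -c "
from h import *
p,d,pose=snap('wrist','w15')
snap('scene','s15')
plan(.5359,.3084,.003,-137)
"
```

```text
t 9.85 pos [0.5382 0.3098 0.0095] yaw -137.41 tilt [ 0.0529 -0.037 ] D [-0.0023 -0.0014 -0.0065] n 1 F [-0.7  0.  -0.9] w 0.0132
[0.28, 0.09, 0.64] -0.007
```

View pics/w15.png

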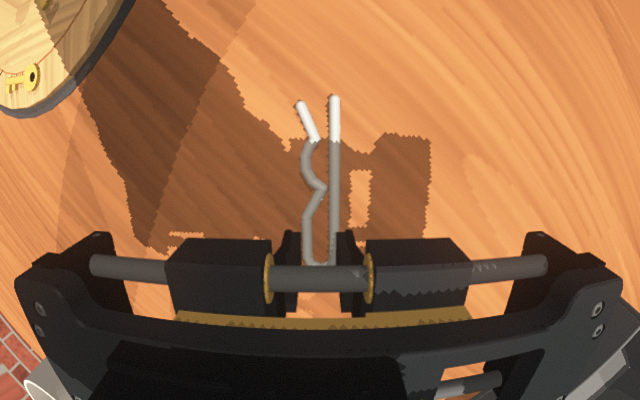

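Call:
play_rows(moves=[[[0.1, 0, 0, 0, 0.6], [0.1, 0, 0, 0, 0.6], [0.1, 0, 0, 0, 0.6], [0.1, 0, 0, 0, 0.6]]])

```text
time_s: 10.25
ee_pos: [0.5349, 0.3069, 0.0093]
eef_rot: [[-0.736, -0.675, 0.053], [-0.677, 0.735, -0.037], [-0.014, -0.063, -0.998]]
contact_force: [1.1, -0.1, -0.2]
grip_width: 0.0329
```

```bash
python3 -c "
from h import *
plan(.5355,.3080,.003,-137)
o=bot.get_obs(); print(np.round(o['joint_positions'],3),np.round(o['tau'],1))
"
```

```text
t 10.25 pos [0.5349 0.3069 0.0093] yaw -137.4 tilt [ 0.0526 -0.0372] D [ 0.0006  0.0011 -0.0063] n 1 F [ 1.1 -0.1 -0.2] w 0.0329
[-0.11, 0.08, 0.63] -0.007
[-0.045  0.781 -0.826  1.828  0.821  0.893  1.03 ] [ -0.1 -50.4 -12.3 -14.8   0.2   0.2   0. ]
```

Call:
play_rows(moves=[[[-0.1, 0.1, 0.6, 0, 0.6]]])

```text
time_s: 10.35
ee_pos: [0.5357, 0.3082, 0.0036]
eef_rot: [[-0.736, -0.675, 0.054], [-0.677, 0.735, -0.037], [-0.015, -0.063, -0.998]]
contact_force: [0.3, -0.9, -0.4]
grip_width: 0.034
```

```bash
python3 -c "
from h import *
plan(.5355,.3080,.003,-137)
"
```

```text
t 10.35 pos [0.5357 0.3082 0.0036] yaw -137.42 tilt [ 0.0536 -0.0367] D [-0.0002 -0.0002 -0.0006] n 1 F [ 0.3 -0.9 -0.4] w 0.034
[0.02, 0.0, 0.06] -0.007
```

Now close one or two rows at a time and watch the height.

Call:
play_rows(moves=[[[0, 0, 0.05, 0, 0.9], [0, 0, 0.05, 0, 0.9]]])

```text
time_s: 10.55
ee_pos: [0.5351, 0.3081, 0.0015]
eef_rot: [[-0.736, -0.675, 0.052], [-0.677, 0.735, -0.037], [-0.013, -0.062, -0.998]]
contact_force: [-1.9, 2.1, 4.8]
grip_width: 0.0254
```

```bash
python3 -c "
from h import *
plan(.5355,.3080,.003,-137)
"
```

```text
t 10.55 pos [0.5351 0.3081 0.0015] yaw -137.41 tilt [ 0.052 -0.037] D [ 0.0004 -0.0001  0.0015] n 1 F [-1.9  2.1  4.8] w 0.0254
[-0.02, -0.04, -0.15] -0.007
```

Call:
play_rows(moves=[[[0, 0, -0.1, 0, 0.9], [0, 0, 0, 0, 0.9]]])

```text
time_s: 10.75
ee_pos: [0.5348, 0.3084, 0.0023]
eef_rot: [[-0.736, -0.675, 0.052], [-0.677, 0.735, -0.037], [-0.013, -0.062, -0.998]]
contact_force: [1.0, -0.9, -0.3]
grip_width: 0.0205
```

```bash
python3 -c "
from h import *
plan(.5355,.3080,.003,-137)
p,d,pose=snap('wrist','w16')
cv2.imwrite('pics/c14.png',cv2.resize(p[80:280,250:390],None,fx=4.5,fy=3,interpolation=2)[:,:,::-1])
"
```

```text
t 10.75 pos [0.5348 0.3084 0.0023] yaw -137.38 tilt [ 0.0516 -0.0369] D [ 0.0007 -0.0004  0.0007] n 1 F [ 1.  -0.9 -0.3] w 0.0205
[-0.02, -0.08, -0.06] -0.007
```

View pics/c14.png

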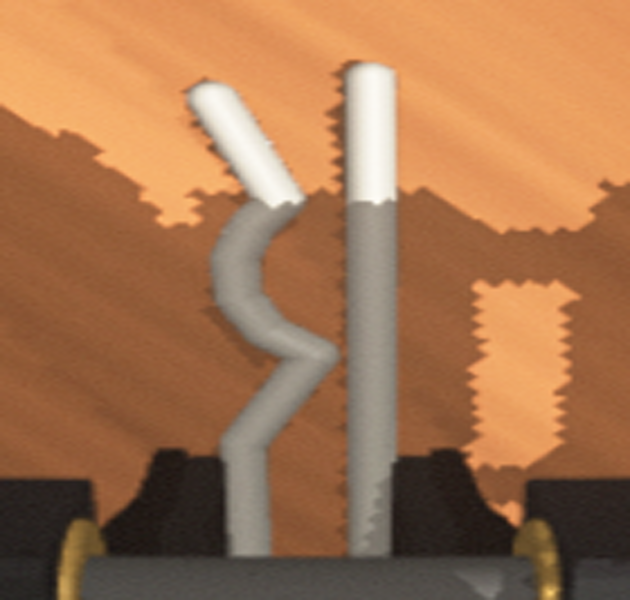

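Call:
play_rows(moves=[[[0, 0, 0, 0, 0.9], [0, 0, -0.5, 0, 0.9], [0, 0, -2, 0, 0.9]]])

```text
time_s: 11.1
ee_pos: [0.5322, 0.3072, 0.0257]
eef_rot: [[-0.736, -0.675, 0.047], [-0.677, 0.735, -0.041], [-0.007, -0.062, -0.998]]
contact_force: [0.3, -0.1, -1.4]
grip_width: 0.0205
```

```bash
python3 -c "
from h import *
plan(.5355,.3080,.003,-137)
p,d,pose=snap('wrist','w17')
"
```

```text
t 11.1 pos [0.5322 0.3072 0.0257] yaw -137.41 tilt [ 0.0471 -0.0409] D [ 0.0033  0.0008 -0.0227] n 1 F [ 0.3 -0.1 -1.4] w 0.0205
[-0.28, -0.02, 2.27] -0.007
```

View pics/w17.png

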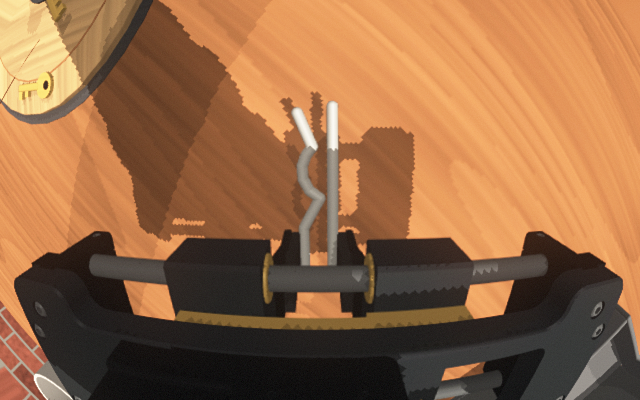

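```bash
python3 -c "
from h import *
plan(.600,-.107,.13,133.6,nmax=20)
"
```

```text
t 11.15 pos [0.534  0.3098 0.0304] yaw -137.38 tilt [ 0.053  -0.0364] D [ 0.066  -0.4168  0.0996] n 12 F [0.6 0.3 0.8] w 0.0205
[1.93, -2.98, -0.67] 0.129
[1.54, -3.2, -0.65] 0.129
[1.12, -3.38, -0.64] 0.129
[0.68, -3.49, -0.62] 0.129
[0.23, -3.55, -0.61] 0.129
[-0.23, -3.56, -0.61] 0.129
[-0.68, -3.5, -0.6] 0.129
[-1.12, -3.38, -0.6] 0.129
[-1.54, -3.21, -0.61] 0.129
[-1.93, -2.99, -0.62] 0.129
[-2.3, -2.72, -0.63] 0.129
[-2.62, -2.4, -0.64] 0.129
```

Call:
play_rows(moves=[[[0, 0, -3.5, 0, 0.9], [1.9, -3.0, -2.5, 0.13, 0.9], [1.5, -3.2, -2, 0.13, 0.9], [1.1, -3.4, -1, 0.13, 0.9], [0.7, -3.5, -0.6, 0.13, 0.9]]])

```text
time_s: 11.65
ee_pos: [0.5519, 0.1791, 0.1428]
eef_rot: [[-0.975, -0.215, 0.061], [-0.217, 0.976, -0.026], [-0.054, -0.038, -0.998]]
contact_force: [-0.3, -0.2, -1.0]
grip_width: 0.0208
```

```bash
python3 -c "
from h import *
plan(.600,-.107,.13,133.6,nmax=20)
"
```

```text
t 11.65 pos [0.5519 0.1791 0.1428] yaw -167.47 tilt [ 0.0608 -0.0259] D [ 0.0481 -0.2861 -0.0128] n 8 F [-0.3 -0.2 -1. ] w 0.0208
[0.2, -3.61, 0.29] 0.129
[-0.27, -3.61, 0.31] 0.129
[-0.73, -3.54, 0.34] 0.129
[-1.18, -3.41, 0.36] 0.129
[-1.61, -3.23, 0.37] 0.129
[-2.01, -3.0, 0.38] 0.129
[-2.38, -2.71, 0.39] 0.129
[-2.71, -2.39, 0.4] 0.129
```

Call:
play_rows(moves=[[[0.2, -3.6, 0.3, 0.13, 0.9], [-0.3, -3.6, 0.3, 0.13, 0.9], [-0.7, -3.5, 0.3, 0.13, 0.9], [-1.2, -3.4, 0.3, 0.13, 0.9], [-1.6, -3.2, 0.4, 0.13, 0.9]]])

```text
time_s: 12.15
ee_pos: [0.5835, -0.0028, 0.1434]
eef_rot: [[-0.895, 0.44, 0.077], [0.44, 0.898, -0.024], [-0.08, 0.012, -0.997]]
contact_force: [0.1, 0.2, 0.0]
grip_width: 0.0206
```

```bash
python3 -c "
from h import *
plan(.600,-.107,.13,133.6,nmax=20)
"
```

```text
t 12.15 pos [ 0.5835 -0.0028  0.1434] yaw 153.83 tilt [ 0.0774 -0.0243] D [ 0.0165 -0.1042 -0.0134] n 3 F [0.1 0.2 0. ] w 0.0206
[-1.98, -2.88, 0.57] 0.118
[-2.31, -2.62, 0.6] 0.118
[-2.6, -2.33, 0.63] 0.118
```

Call:
play_rows(moves=[[[-2.0, -2.9, 0.4, 0.12, 0.9], [-2.3, -2.6, 0.4, 0.12, 0.9], [-2.6, -2.3, 0.4, 0.12, 0.9]]])

```text
time_s: 12.45
ee_pos: [0.6006, -0.1099, 0.1397]
eef_rot: [[-0.672, 0.736, 0.084], [0.737, 0.676, -0.025], [-0.075, 0.045, -0.996]]
contact_force: [0.3, -0.7, -1.1]
grip_width: 0.0207
```

```bash
python3 -c "
from h import *
plan(.600,-.107,.13,133.6,nmax=20)
p,d,pose=snap('wrist','w18')
o=bot.get_obs(); print(np.round(o['joint_positions'],3),np.round(o['tau'],1))
plan(.600,-.107,.13,133.6,nmax=20)
"
```

```text
t 12.45 pos [ 0.6006 -0.1099  0.1397] yaw 132.35 tilt [ 0.0842 -0.025 ] D [-0.0006  0.0029 -0.0097] n 1 F [ 0.3 -0.7 -1.1] w 0.0207
[0.32, 0.11, 0.95] -0.022
[ 0.557  0.477 -0.586  1.815  0.377  0.868  0.525] [-12.3 -48.5 -17.  -17.9  -1.5  -0.4  -0.2]
t 12.5 pos [ 0.601  -0.1187  0.1391] yaw 131.63 tilt [ 0.0837 -0.031 ] D [-0.001   0.0117 -0.0091] n 1 F [ 1.1 -6.2  0.2] w 0.0206
[1.01, 0.67, 0.86] -0.034
```

View pics/w18.png

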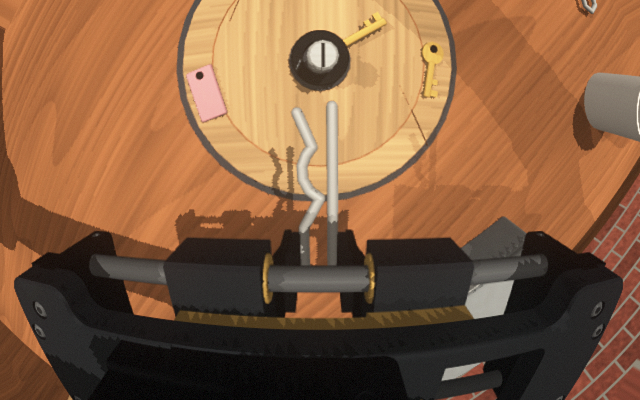

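Call:
play_rows(moves=[[[0, 0, -4.5, 0, 0.9], [0, 0, -4.5, 0, 0.9]]])

```text
time_s: 12.7
ee_pos: [0.5894, -0.1192, 0.2258]
eef_rot: [[-0.66, 0.748, 0.072], [0.748, 0.663, -0.029], [-0.069, 0.034, -0.997]]
contact_force: [1.3, 1.0, 0.2]
grip_width: 0.0209
```

Call:
play_rows(moves=[[[0, 0, 0, 0, 0.9], [0, 0, 0, 0, 0.9]]])

```text
time_s: 12.9
ee_pos: [0.5926, -0.1183, 0.2342]
eef_rot: [[-0.66, 0.747, 0.085], [0.747, 0.664, -0.032], [-0.081, 0.042, -0.996]]
contact_force: [-0.5, 0.2, -1.0]
grip_width: 0.0205
```

Call:
play_rows(moves=[[[0, 0, 1.5, 0, 0.9], [0, 0, 1.5, 0, 0.9], [0, 0, 1.5, 0, 0.9], [0, 0, 1.5, 0, 0.9]]])

```text
time_s: 13.3
ee_pos: [0.597, -0.1186, 0.1688]
eef_rot: [[-0.662, 0.745, 0.084], [0.745, 0.666, -0.032], [-0.079, 0.041, -0.996]]
contact_force: [-0.6, -0.5, -1.6]
grip_width: 0.0208
```

Call:
play_rows(moves=[[[0, 0, -4.5, 0, 0.9]]])

```text
time_s: 13.4
ee_pos: [0.5872, -0.1177, 0.2031]
eef_rot: [[-0.664, 0.745, 0.064], [0.745, 0.666, -0.027], [-0.063, 0.029, -0.998]]
contact_force: [-0.5, -0.9, -0.8]
grip_width: 0.021
```

```bash
cat > st.py <<'E'
from h import *
o=bot.get_obs(); print(np.round(o['ee_pos'],4),np.round(np.array(o['eef_rot'])[:2,2],4))
for i in range(int(sys.argv[1])):
    bot.camera('top'); o=bot.get_obs(); R=np.array(o['eef_rot']); print(np.round(o['ee_pos'],4),np.round(R[:2,2],4),'toolx z',round(R[2,0],4),'yaw',round(np.degrees(yaw(R)),2),o['time_s'])
E
python3 st.py 2
```

```text
[ 0.5872 -0.1177  0.2031] [ 0.0638 -0.0274]
[ 0.5934 -0.1169  0.215 ] [ 0.0826 -0.0307] toolx z -0.078 yaw 131.66 13.45
[ 0.5953 -0.1166  0.2153] [ 0.0882 -0.0313] toolx z -0.0821 yaw 131.64 13.5
```

Call:
play_rows(moves=[[[0, 0, -4.5, 0, 0.9], [0, 0, -3, 0, 0.9]]])

```text
time_s: 13.7
ee_pos: [0.5863, -0.1143, 0.2845]
eef_rot: [[-0.664, 0.744, 0.077], [0.745, 0.667, -0.028], [-0.072, 0.039, -0.997]]
contact_force: [1.1, 0.2, -0.2]
grip_width: 0.0205
```

```bash
python3 st.py 2
```

```text
[ 0.5863 -0.1143  0.2845] [ 0.077  -0.0281]
[ 0.5876 -0.1145  0.2883] [ 0.082  -0.0298] toolx z -0.0769 yaw 131.67 13.75
[ 0.5874 -0.1146  0.286 ] [ 0.0812 -0.0297] toolx z -0.0762 yaw 131.66 13.8
```

```bash
cat > pitch.py <<'E'
from ring import *
for nm,tip,neck in [("w16",None,None),("w17",None,None),("w18",None,None)]:
    p,d,pose=load(nm)
    P=p.astype(int); 
    cv2.imwrite(f'pics/z_{nm}.png',cv2.resize(p[85:245,280:360],None,fx=5,fy=3.6,interpolation=2)[:,:,::-1])
    for z in (-.006,-.003,0,.003,.006): print(nm,z,np.round(proj('wrist',[.082,.008,z],(np.zeros(3),np.eye(3))),1),np.round(proj('wrist',[.03,-.001,z],(np.zeros(3),np.eye(3))),1))
    break
E
python3 pitch.py
python3 - <<'E'
from h import *
ims=[]
for nm in ("w16","w17","w18"):
    p,d,pose=load(nm); ims.append(cv2.resize(p[85:245,290:345],None,fx=4.5,fy=3.6,interpolation=2))
cv2.imwrite('pics/z3.png',np.hstack(ims)[:,:,::-1])
E
```

```text
w16 -0.006 [332.4  98.8] [314.5 199.1]
w16 -0.003 [332.1  99. ] [314.6 197.5]
w16 0 [331.9  99.2] [314.6 196. ]
w16 0.003 [331.6  99.5] [314.7 194.5]
w16 0.006 [331.4  99.7] [314.8 193.1]
```

View pics/z3.png

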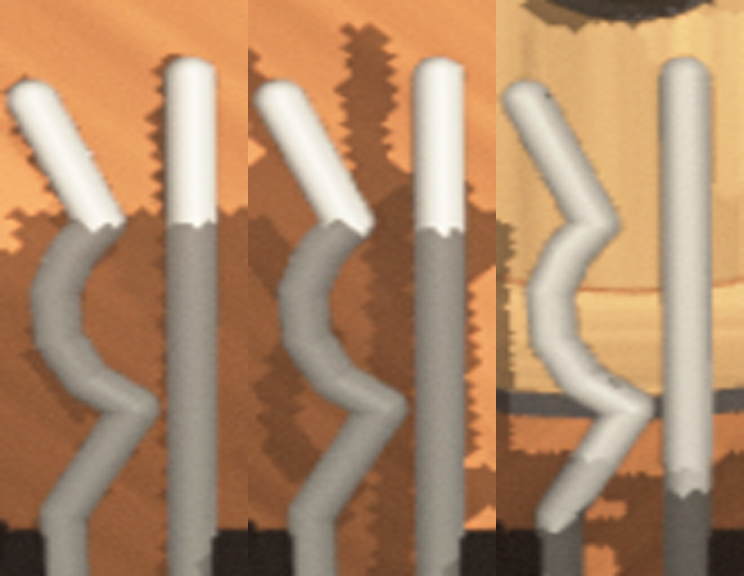

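```bash
cat >> h.py <<'E'
def dpt(n,u,v,d,pose):
    o,r=ray(n,u,v,pose); T=None
    P=bot.camera_params(n)
    M=np.array(P["T_tool_cam"])[:3,:3] if n=="wrist" else np.array(P["world_from_camera"])[:3,:3]
    A=(pose[1]@M) if n=="wrist" else M
    ax=-A[:,2]; return o+r*d/(r@ax)
E
python3 - <<'E'
from h import *
I=(np.zeros(3),np.eye(3))
for nm in ("w16","w18"):
    p,d,pose=load(nm)
    u0=290+688/4.5-0 if 0 else 332.2
    for v in (106,115,125,140,155,170,185,200,215):
        u=331.8
        k=d[v-1:v+2,int(u)-1:int(u)+2]; k=k[k>0]
        dd=np.median(k) if len(k) else 0
        if dd: print(nm,v,np.round(dpt('wrist',u,v,dd,I)*1000,1),np.round(dpt('wrist',u,v,dd,pose)[2]*1000,1))
E
```

```text
w16 106 [78.3  7.7 -6.2] 7.0
w16 115 [73.8  7.8 -5.7] 6.6
w16 125 [68.7  7.8 -5.2] 6.1
w16 140 [61.   7.9 -5. ] 6.0
w16 155 [53.3  7.9 -5.1] 6.2
w16 170 [45.5  8.  -5.6] 6.8
w16 185 [37.5  8.1 -5.3] 6.6
w16 200 [29.3  8.2 -5.2] 6.7
w16 215 [20.8  8.3 -5. ] 6.5
w18 106 [78.3  7.7 -5.7] 139.8
w18 115 [73.8  7.7 -6. ] 140.4
w18 125 [68.7  7.8 -5.5] 140.4
w18 140 [61.   7.8 -5.3] 140.8
w18 155 [53.2  7.9 -4.9] 140.9
w18 170 [45.4  8.  -5.3] 141.9
w18 185 [37.5  8.1 -5.3] 142.5
w18 200 [29.3  8.2 -5.2] 143.1
w18 215 [20.8  8.3 -5. ] 143.5
```

Call:
play_rows(moves=[[[0, 0, 4.8, 0, 0.9]]])

```text
time_s: 13.9
ee_pos: [0.5956, -0.116, 0.2427]
eef_rot: [[-0.661, 0.744, 0.094], [0.745, 0.666, -0.032], [-0.087, 0.049, -0.995]]
contact_force: [0.7, -1.4, -0.3]
grip_width: 0.0205
```

```bash
python3 st.py 2
```

```text
[ 0.5956 -0.116   0.2427] [ 0.0942 -0.0323]
[ 0.5888 -0.1163  0.2302] [ 0.0739 -0.0283] toolx z -0.0703 yaw 131.68 13.95
[ 0.5871 -0.1165  0.231 ] [ 0.0685 -0.0279] toolx z -0.0664 yaw 131.7 14.0
```

Call:
play_rows(moves=[[[0, 0, 4.8, 0, 0.9], [0, 0, 0, 0, 0.9]]])

```text
time_s: 14.2
ee_pos: [0.5892, -0.1179, 0.1849]
eef_rot: [[-0.664, 0.745, 0.064], [0.745, 0.666, -0.027], [-0.062, 0.029, -0.998]]
contact_force: [-1.6, 0.7, -1.2]
grip_width: 0.0206
```

```bash
python3 st.py 1
```

```text
[ 0.5892 -0.1179  0.1849] [ 0.0635 -0.027 ]
[ 0.5925 -0.1175  0.1893] [ 0.0719 -0.0277] toolx z -0.0686 yaw 131.71 14.25
```

Call:
play_rows(moves=[[[0, 0, -4.8, 0, 0.9], [0, 0, 4.8, 0, 0.9]]])

```text
time_s: 14.45
ee_pos: [0.599, -0.1165, 0.2015]
eef_rot: [[-0.663, 0.743, 0.089], [0.744, 0.667, -0.029], [-0.081, 0.047, -0.996]]
contact_force: [2.0, -0.5, -0.1]
grip_width: 0.0206
```

```bash
python3 st.py 3
```

```text
[ 0.599  -0.1165  0.2015] [ 0.0885 -0.029 ]
[ 0.59   -0.1172  0.1867] [ 0.0638 -0.0249] toolx z -0.0611 yaw 131.75 14.5
[ 0.5874 -0.1177  0.1861] [ 0.0568 -0.0248] toolx z -0.0563 yaw 131.76 14.55
[ 0.5883 -0.1176  0.1875] [ 0.059  -0.0248] toolx z -0.0578 yaw 131.76 14.6
```

Call:
play_rows(moves=[[[0, 0, -4.8, 0, 0.9], [0, 0, 4.8, 0, 0.9]]])

```text
time_s: 14.8
ee_pos: [0.5949, -0.1168, 0.2004]
eef_rot: [[-0.664, 0.744, 0.077], [0.744, 0.667, -0.027], [-0.071, 0.039, -0.997]]
contact_force: [3.2, 0.2, 0.1]
grip_width: 0.0206
```

```bash
python3 st.py 2
```

```text
[ 0.5949 -0.1168  0.2004] [ 0.0768 -0.0269]
[ 0.5856 -0.1176  0.1855] [ 0.0517 -0.0227] toolx z -0.0514 yaw 131.77 14.85
[ 0.5829 -0.118   0.1847] [ 0.0443 -0.0224] toolx z -0.0462 yaw 131.78 14.9
```

Call:
play_rows(moves=[[[0, 0, -4.8, 0, 0.9], [0, 0, 4.8, 0, 0.9]]])

```text
time_s: 15.1
ee_pos: [0.5886, -0.1175, 0.1971]
eef_rot: [[-0.665, 0.744, 0.059], [0.745, 0.667, -0.024], [-0.057, 0.028, -0.998]]
contact_force: [2.0, 0.0, -0.3]
grip_width: 0.0207
```

```bash
python3 st.py 2
```

```text
[ 0.5886 -0.1175  0.1971] [ 0.0589 -0.0241]
[ 0.5791 -0.1181  0.1825] [ 0.0338 -0.0199] toolx z -0.0374 yaw 131.8 15.15
[ 0.5766 -0.1186  0.1819] [ 0.027  -0.0197] toolx z -0.0327 yaw 131.8 15.2
```

Call:
play_rows(moves=[[[0, 0, -4.8, 0, 0.9], [0, 0, 4.8, 0, 0.9]]])

```text
time_s: 15.4
ee_pos: [0.582, -0.1181, 0.1941]
eef_rot: [[-0.666, 0.745, 0.041], [0.745, 0.667, -0.021], [-0.043, 0.016, -0.999]]
contact_force: [1.2, -0.3, -0.6]
grip_width: 0.021
```

```bash
python3 st.py 2
```

```text
[ 0.582  -0.1181  0.1941] [ 0.0405 -0.0211]
[ 0.5724 -0.1187  0.1797] [ 0.0154 -0.017 ] toolx z -0.023 yaw 131.82 15.45
[ 0.57   -0.1191  0.1792] [ 0.0089 -0.0167] toolx z -0.0184 yaw 131.82 15.5
```

Call:
play_rows(moves=[[[0, 0, -4.8, 0, 0.9], [0, 0, 4.8, 0, 0.9]]])

```text
time_s: 15.7
ee_pos: [0.5753, -0.1186, 0.1913]
eef_rot: [[-0.667, 0.745, 0.022], [0.745, 0.667, -0.018], [-0.028, 0.004, -1.0]]
contact_force: [2.2, -0.4, 0.0]
grip_width: 0.0205
```

```bash
python3 -c "
from h import *
bot.camera('top')
p,d,pose=snap('wrist','w19')
plan(.600,-.107,.08,133.6,step=.03,nmax=20)
"
```

```text
t 15.8 pos [ 0.5632 -0.1196  0.1766] yaw 131.83 tilt [-0.0099 -0.0135] D [ 0.0368  0.0126 -0.0966] n 4 F [-1.1 -0.3 -2.6] w 0.0207
[-0.37, 0.93, 2.4] -0.008
[-0.38, 0.93, 2.4] -0.008
[-0.39, 0.93, 2.4] -0.008
[-0.39, 0.93, 2.4] -0.008
```

View pics/w19.png

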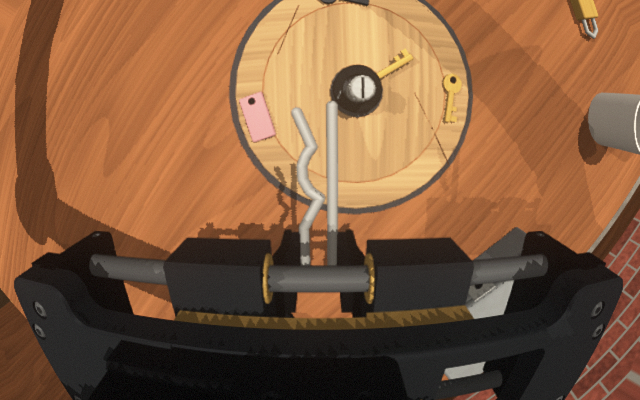

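Call:
play_rows(moves=[[[-0.3, 0.8, 1.5, -0.01, 0.9], [-0.3, 0.8, 2, -0.01, 0.9], [-0.3, 0.8, 2, -0.01, 0.9], [-0.3, 0.8, 2, 0, 0.9], [-0.2, 0.5, 1, 0, 0.9]]])

```text
time_s: 16.3
ee_pos: [0.6084, -0.1051, 0.0978]
eef_rot: [[-0.69, 0.724, 0.004], [0.723, 0.69, -0.015], [-0.014, -0.008, -1.0]]
contact_force: [-0.3, 0.7, -0.4]
grip_width: 0.0207
```

```bash
python3 st.py 1; python3 -c "
from h import *
p,d,pose=snap('wrist','w20')
plan(.600,-.107,.042,133.6,step=.02,nmax=20)
"
```

```text
[ 0.6084 -0.1051  0.0978] [ 0.0037 -0.0153]
[ 0.6088 -0.1046  0.0969] [ 0.0035 -0.0144] toolx z -0.0128 yaw 133.68 16.35
t 16.4 pos [ 0.6082 -0.1049  0.0979] yaw 133.68 tilt [ 0.0032 -0.0149] D [-0.0082 -0.0021 -0.0559] n 3 F [-1.   0.8 -0.5] w 0.021
[0.16, -0.23, 1.86] 0.0
[0.16, -0.23, 1.86] 0.0
[0.16, -0.23, 1.86] 0.0
```

View pics/w20.png

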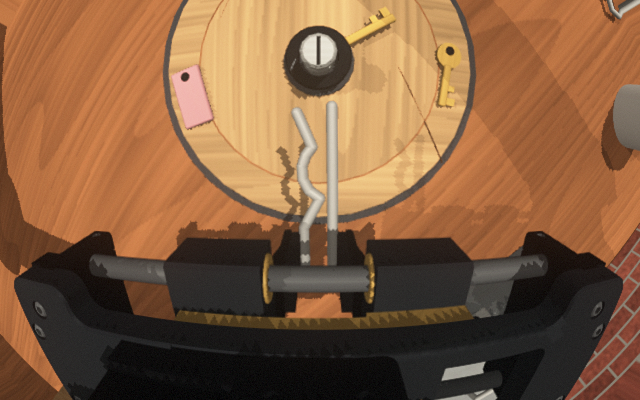

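Call:
play_rows(moves=[[[0.1, -0.2, 1.9, 0, 0.9], [0.1, -0.2, 1.9, 0, 0.9], [0.1, -0.2, 1.2, 0, 0.9]]])

```text
time_s: 16.7
ee_pos: [0.6067, -0.1076, 0.0525]
eef_rot: [[-0.691, 0.723, 0.013], [0.723, 0.691, -0.016], [-0.021, -0.002, -1.0]]
contact_force: [1.4, -0.1, -1.0]
grip_width: 0.0205
```

```bash
python3 st.py 1; python3 -c "
from h import *
p,d,pose=snap('wrist','w21')
cv2.imwrite('pics/c15.png',cv2.resize(p[0:240,250:400],None,fx=4,fy=2.5,interpolation=2)[:,:,::-1])
cv2.imwrite('pics/c16.png',cv2.resize(p[10:100,280:360],None,fx=6,fy=6,interpolation=2)[:,:,::-1])
plan(.600,-.107,.042,133.6,step=.02,nmax=20)
"
```

```text
[ 0.6067 -0.1076  0.0525] [ 0.0131 -0.0163]
[ 0.6052 -0.1078  0.0508] [ 0.0099 -0.0162] toolx z -0.0185 yaw 133.68 16.75
t 16.8 pos [ 0.6054 -0.1078  0.0516] yaw 133.68 tilt [ 0.0101 -0.0162] D [-0.0054  0.0008 -0.0096] n 1 F [-0.5  0.1 -1.8] w 0.0208
[0.45, -0.33, 0.95] 0.001
```

View pics/c15.png

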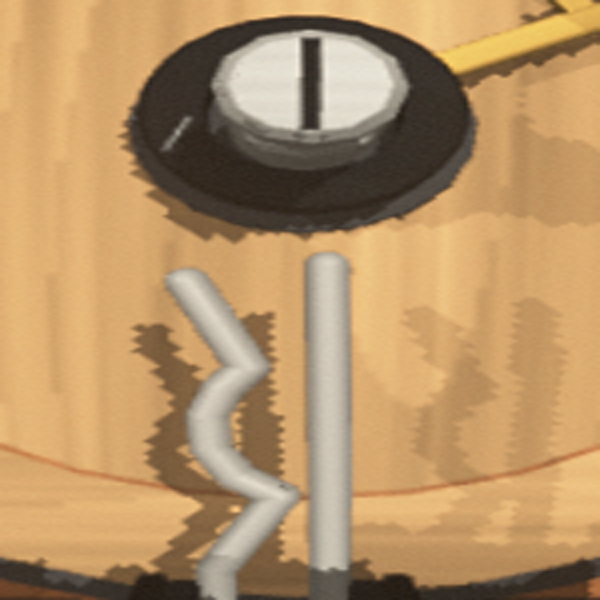

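View pics/c16.png

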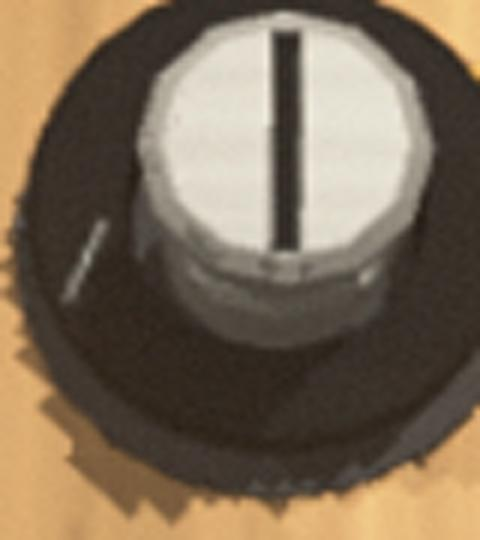

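```bash
cat > al.py <<'E'
from h import *
I=(np.zeros(3),np.eye(3))
def al(nm,c,l0,l1,legu,legvs,legv2=None):
    p,d,pose=load(nm)
    def q(u,v,r=2):
        k=d[int(round(v))-r:int(round(v))+r+1,int(round(u))-r:int(round(u))+r+1]; k=k[k>0]; return np.median(k)
    ztop=(pose[1].T@(np.array([pose[0][0],pose[0][1],.06])-pose[0]))[2]
    D=q(*c); P=dpt('wrist',*c,D,I); print('post top depth: tool',np.round(P*1000,1),'world',np.round(dpt('wrist',*c,D,pose)*1000,1))
    a=dpt('wrist',*l0,q(*l0),I); b=dpt('wrist',*l1,q(*l1),I); print('line ang in tool deg',np.degrees(np.arctan2((a-b)[1],(a-b)[0])),'len',np.linalg.norm((a-b)[:2]))
    L=np.array([dpt('wrist',legu,v,q(legu,v,1),I) for v in legvs]); W=np.array([dpt('wrist',legu,v,q(legu,v,1),pose) for v in legvs])
    for l,w in zip(L,W): print('leg top',np.round(l*1000,1),'wz',np.round(w[2]*1000,1))
    print('hole z world (top-16):',np.round(dpt('wrist',*c,D,pose)[2]*1000-16,1))
if __name__=="__main__":
    al('w21',(327.3,33),(324.5,16) if 0 else (327.3,17),(327.3,50),331.8,(106,130,160,190,220))
E
python3 al.py
```

```text
post top depth: tool [114.5   5.2 -12.2] world [529.8 -21.2  60.9]
line ang in tool deg 0.02966383880277357 len 0.016907991639294295
leg top [78.3  7.7 -6.5] wz 55.8
leg top [66.2  7.7 -6.2] wz 55.8
leg top [50.6  7.9 -5. ] wz 54.8
leg top [34.8  8.  -5.4] wz 55.5
leg top [17.9  8.3 -5.1] wz 55.5
hole z world (top-16): 44.9
```

Call:
play_rows(moves=[[[0, -0.36, 0.8, 0.016, 0.9]]])

```text
time_s: 16.9
ee_pos: [0.6047, -0.11, 0.0453]
eef_rot: [[-0.678, 0.734, 0.014], [0.734, 0.679, -0.016], [-0.021, -0.001, -1.0]]
contact_force: [0.3, -0.2, 0.3]
grip_width: 0.0206
```

```bash
python3 st.py 1; python3 -c "
from h import *
p,d,pose=snap('wrist','w22')
cv2.imwrite('pics/c16.png',cv2.resize(p[0:230,285:365],None,fx=6,fy=2.6,interpolation=2)[:,:,::-1])
plan(.600,-.107,.042,133.6,step=.02,nmax=20)
"
```

```text
[ 0.6047 -0.11    0.0453] [ 0.0141 -0.0161]
[ 0.6025 -0.1111  0.0433] [ 0.0097 -0.0167] toolx z -0.0189 yaw 132.64 16.95
t 17.0 pos [ 0.6022 -0.1112  0.0434] yaw 132.69 tilt [ 0.0089 -0.0169] D [-0.0022  0.0042 -0.0014] n 1 F [-0.4 -0.4 -0.8] w 0.0206
[0.46, 0.12, 0.13] -0.016
```

View pics/c16.png

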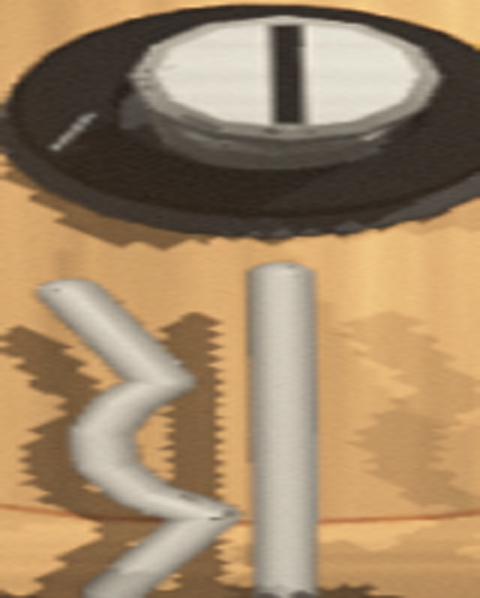

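```bash
python3 - <<'E'
from al import *
al('w22',(332.6,28.5),(332.3,11),(332.9,46),331.6,(107,130,160))
al('w22',(332.6,28.5),(332.3,11),(332.9,46),332.5,(190,220))
E
```

```text
post top depth: tool [114.8   7.4 -20.2] world [530.  -21.4  61.2]
line ang in tool deg -0.729198867315622 len 0.017340575630211782
leg top [77.9  7.6 -5.5] wz 47.2
leg top [66.2  7.7 -5.8] wz 47.8
leg top [50.7  7.8 -5.3] wz 47.6
hole z world (top-16): 45.2
post top depth: tool [114.8   7.4 -20.2] world [530.  -21.4  61.2]
line ang in tool deg -0.729198867315622 len 0.017340575630211782
leg top [34.8  8.4 -5.5] wz 48.1
leg top [17.9  8.7 -5. ] wz 47.9
hole z world (top-16): 45.2
```

Call:
play_rows(moves=[[[1.4, 0.03, -0.1, 0, 0.9]]])

```text
time_s: 17.1
ee_pos: [0.5938, -0.1023, 0.0444]
eef_rot: [[-0.675, 0.737, 0.011], [0.737, 0.676, -0.018], [-0.02, -0.004, -1.0]]
contact_force: [0.6, -0.3, -0.5]
grip_width: 0.0205
```

```bash
python3 st.py 1; python3 -c "
from h import *
p,d,pose=snap('wrist','w23')
cv2.imwrite('pics/c17.png',cv2.resize(p[0:230,285:365],None,fx=6,fy=2.6,interpolation=2)[:,:,::-1])
plan(.600,-.107,.042,133.6,step=.02,nmax=20)
"
```

```text
[ 0.5938 -0.1023  0.0444] [ 0.0106 -0.0177]
[ 0.5911 -0.0985  0.0445] [ 0.0075 -0.0159] toolx z -0.0167 yaw 132.73 17.15
t 17.2 pos [ 0.5917 -0.0984  0.0446] yaw 132.82 tilt [ 0.0081 -0.0159] D [ 0.0083 -0.0086 -0.0026] n 1 F [-0.4  0.4 -1.4] w 0.021
[-1.19, 0.03, 0.28] -0.014
```

View pics/c17.png

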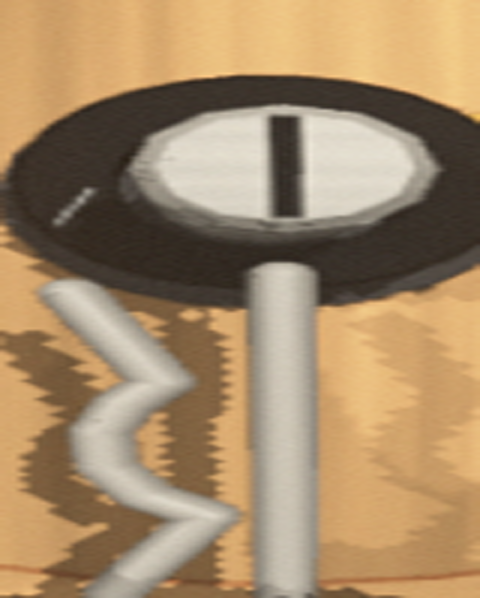

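```bash
python3 - <<'E'
from al import *
al('w23',(332.3,63.5),(332.0,47),(332.8,81),331.6,(107,130,160))
al('w23',(332.3,63.5),(332.0,47),(332.8,81),332.5,(190,220))
E
```

```text
post top depth: tool [ 98.2   7.4 -18.3] world [529.8 -21.1  61.1]
line ang in tool deg -1.3274583072581576 len 0.016219328846461316
leg top [77.8  7.6 -6.1] wz 49.2
leg top [66.2  7.7 -5.5] wz 48.8
leg top [50.7  7.8 -5.7] wz 49.3
hole z world (top-16): 45.1
post top depth: tool [ 98.2   7.4 -18.3] world [529.8 -21.1  61.1]
line ang in tool deg -1.3274583072581576 len 0.016219328846461316
leg top [34.7  8.4 -5. ] wz 48.9
leg top [18.   8.7 -5.3] wz 49.4
hole z world (top-16): 45.1
```

Call:
play_rows(moves=[[[0.1, 0.01, 0.11, 0, 0.9]]])

```text
time_s: 17.3
ee_pos: [0.5913, -0.0973, 0.0441]
eef_rot: [[-0.68, 0.733, 0.009], [0.733, 0.68, -0.016], [-0.018, -0.004, -1.0]]
contact_force: [-0.3, -0.8, -0.5]
grip_width: 0.0208
```

```bash
python3 - <<'E'
from al import *
p,d,pose=snap('wrist','w24')
cv2.imwrite('pics/c18.png',cv2.resize(p[0:230,285:365],None,fx=6,fy=2.6,interpolation=2)[:,:,::-1])
al('w24',(332.3,66),(332.0,50),(332.8,82),331.6,(107,130,160))
al('w24',(332.3,66),(332.0,50),(332.8,82),332.5,(190,220))
plan(.600,-.107,.042,133.6,step=.02,nmax=20)
E
```

```text
post top depth: tool [ 96.9   7.3 -19. ] world [530.6 -21.   61.3]
line ang in tool deg -1.486884862460923 len 0.01513074971789698
leg top [77.8  7.6 -5.9] wz 48.5
leg top [66.2  7.6 -6. ] wz 48.8
leg top [50.7  7.8 -5.4] wz 48.6
hole z world (top-16): 45.3
post top depth: tool [ 96.9   7.3 -19. ] world [530.6 -21.   61.3]
line ang in tool deg -1.486884862460923 len 0.01513074971789698
leg top [34.8  8.4 -5.6] wz 49.0
leg top [18.   8.7 -5.3] wz 49.1
hole z world (top-16): 45.3
t 17.35 pos [ 0.5909 -0.0967  0.0438] yaw 132.9 tilt [ 0.0086 -0.0157] D [ 0.0091 -0.0103 -0.0018] n 1 F [-0.   0.3 -0.9] w 0.0207
[-1.37, -0.04, 0.21] -0.012
```

View pics/c18.png

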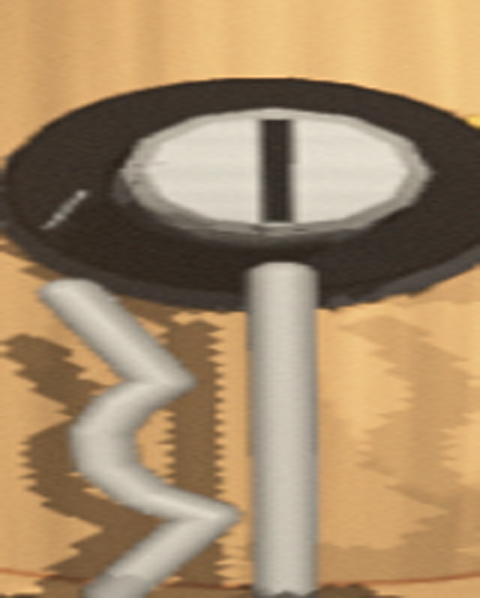

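Call:
play_rows(moves=[[[0.9, -0.05, 0.02, 0, 0.9]]])

```text
time_s: 17.45
ee_pos: [0.585, -0.0911, 0.0437]
eef_rot: [[-0.68, 0.734, 0.01], [0.733, 0.68, -0.016], [-0.019, -0.004, -1.0]]
contact_force: [0.1, -1.0, -1.9]
grip_width: 0.0207
```

```bash
python3 - <<'E'
from al import *
plan(.600,-.107,.042,133.6,step=.02,nmax=1)
p,d,pose=snap('wrist','w25')
cv2.imwrite('pics/c19.png',cv2.resize(p[0:230,285:365],None,fx=6,fy=2.6,interpolation=2)[:,:,::-1])
plan(.600,-.107,.042,133.6,step=.02,nmax=1)
al('w25',(331.8,87),(332.0,75),(332.8,98),331.6,(112,130,160))
E
```

```text
t 17.45 pos [ 0.585  -0.0911  0.0437] yaw 132.82 tilt [ 0.0099 -0.0161] D [ 0.015  -0.0159 -0.0017] n 2 F [ 0.1 -1.  -1.9] w 0.0207
[-1.09, 0.01, 0.11] -0.007
t 17.5 pos [ 0.583  -0.0887  0.0435] yaw 132.96 tilt [ 0.0074 -0.0149] D [ 0.017  -0.0183 -0.0015] n 2 F [-2.   1.3 -1.9] w 0.0206
[-1.24, -0.0, 0.09] -0.006
post top depth: tool [ 87.    7.1 -19. ] world [531.  -22.1  61.1]
line ang in tool deg -2.090664261376711 len 0.010780309737334525
leg top [75.3  7.6 -5.9] wz 48.2
leg top [66.2  7.7 -5.6] wz 48.0
leg top [50.7  7.8 -5.4] wz 48.2
hole z world (top-16): 45.1
```

View pics/c19.png

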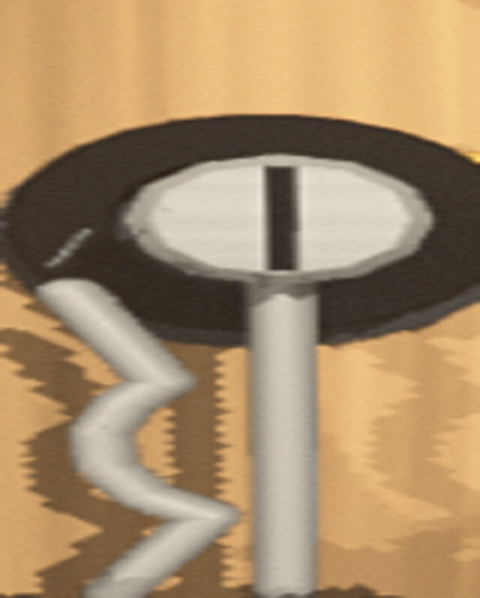

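Call:
play_rows(moves=[[[0.9, -0.03, 0, 0, 0.9]]])

```text
time_s: 17.6
ee_pos: [0.5768, -0.0825, 0.0434]
eef_rot: [[-0.681, 0.733, 0.008], [0.732, 0.681, -0.015], [-0.017, -0.004, -1.0]]
contact_force: [0.2, -0.1, -0.9]
grip_width: 0.0205
```

```bash
python3 - <<'E'
from al import *
p,d,pose=snap('wrist','w26')
cv2.imwrite('pics/c20.png',cv2.resize(p[0:230,265:385],None,fx=5,fy=2.6,interpolation=2)[:,:,::-1])
plan(.600,-.107,.042,133.6,step=.02,nmax=1)
al('w26',(331.8,110),(332.0,95),(332.8,118),332,(140,150,160,190,210))
E
```

```text
t 17.65 pos [ 0.5748 -0.0802  0.0433] yaw 133.05 tilt [ 0.0057 -0.0139] D [ 0.0252 -0.0268 -0.0013] n 2 F [-2.4  1.9 -0.1] w 0.0206
[-1.84, 0.0, 0.09] -0.005
post top depth: tool [ 76.3   7.1 -18.9] world [530.  -21.5  61. ]
line ang in tool deg -2.2736785693290242 len 0.01069731157177406
leg top [61.1  7.9 -5.7] wz 48.0
leg top [55.9  7.9 -5.5] wz 48.0
leg top [50.7  8.  -5.6] wz 48.2
leg top [34.8  8.2 -5.5] wz 48.3
leg top [23.8  8.3 -5.5] wz 48.5
hole z world (top-16): 45.0
```

View pics/c20.png

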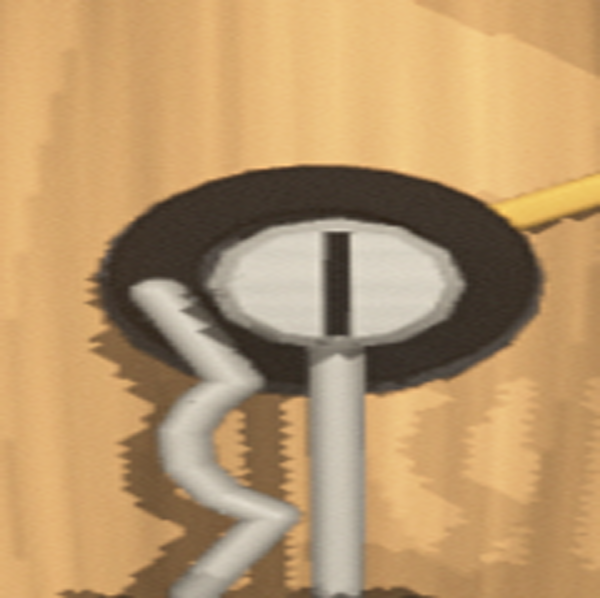

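Call:
play_rows(moves=[[[0.8, -0.03, 0, 0, 0.9]]])

```text
time_s: 17.75
ee_pos: [0.5692, -0.0748, 0.0432]
eef_rot: [[-0.682, 0.731, 0.006], [0.731, 0.682, -0.014], [-0.015, -0.005, -1.0]]
contact_force: [1.2, -0.9, -1.5]
grip_width: 0.021
```

Call:
play_rows(moves=[[[0.5, -0.01, 0, 0, 0.9]]])

```text
time_s: 17.85
ee_pos: [0.5646, -0.0709, 0.043]
eef_rot: [[-0.683, 0.73, 0.005], [0.73, 0.683, -0.015], [-0.015, -0.007, -1.0]]
contact_force: [0.1, -1.4, -0.8]
grip_width: 0.0205
```

```bash
python3 - <<'E'
from al import *
p,d,pose=snap('wrist','w27')
cv2.imwrite('pics/c21.png',cv2.resize(p[60:240,265:385],None,fx=5,fy=3.3,interpolation=2)[:,:,::-1])
plan(.600,-.107,.042,133.6,step=.02,nmax=1)
u=np.array([-.69,.724]); print('post dist along u', (np.array([.5299,-.0214])-np.array(bot.get_obs()['ee_pos'])[:2])@u)
E
```

```text
t 17.9 pos [ 0.564  -0.0704  0.043 ] yaw 133.11 tilt [ 0.0043 -0.0149] D [ 0.036  -0.0366 -0.001 ] n 3 F [-2.4 -0.5 -0.7] w 0.0205
[-1.71, 0.04, 0.06] -0.003
post dist along u 0.05897436706616469
```

View pics/c21.png

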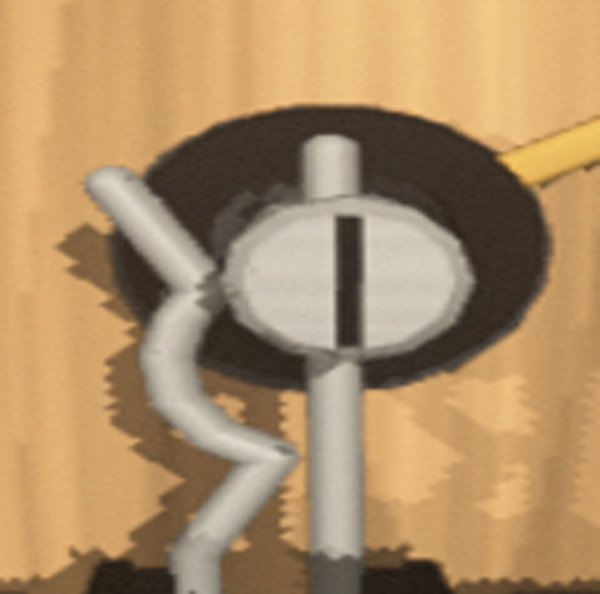

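Call:
play_rows(moves=[[[0.5, 0.02, 0, 0, 0.9]]])

```text
time_s: 18.0
ee_pos: [0.561, -0.0674, 0.043]
eef_rot: [[-0.683, 0.731, 0.005], [0.731, 0.683, -0.016], [-0.015, -0.007, -1.0]]
contact_force: [-0.2, -2.7, -0.1]
grip_width: 0.0206
```

Call:
play_rows(moves=[[[0.4, 0.02, 0, 0, 0.9]]])

```text
time_s: 18.1
ee_pos: [0.5578, -0.064, 0.0428]
eef_rot: [[-0.683, 0.731, 0.004], [0.731, 0.683, -0.016], [-0.015, -0.008, -1.0]]
contact_force: [-1.1, -1.0, 0.1]
grip_width: 0.0207
```

```bash
cat > ck.py <<'E'
from al import *
nm=sys.argv[1]
p,d,pose=snap('wrist',nm)
cv2.imwrite(f'pics/z{nm}.png',cv2.resize(p[60:260,265:385],None,fx=5,fy=3,interpolation=2)[:,:,::-1])
plan(.600,-.107,.042,133.6,step=.02,nmax=1)
o=bot.get_obs(); u=np.array([-.69,.724]); print('post dist along u', (np.array([.5299,-.0214])-np.array(o['ee_pos'])[:2])@u,'F.u',np.array(o['contact_force'])[:2]@u)
E
python3 ck.py w28
```

```text
t 18.15 pos [ 0.5573 -0.0634  0.0428] yaw 133.09 tilt [ 0.0037 -0.0156] D [ 0.0427 -0.0436 -0.0008] n 4 F [-2.1  0.2 -0.9] w 0.0205
[-1.53, 0.04, 0.04] -0.002
post dist along u 0.0492905070921564 F.u 1.5981285658748943
```

View pics/zw28.png

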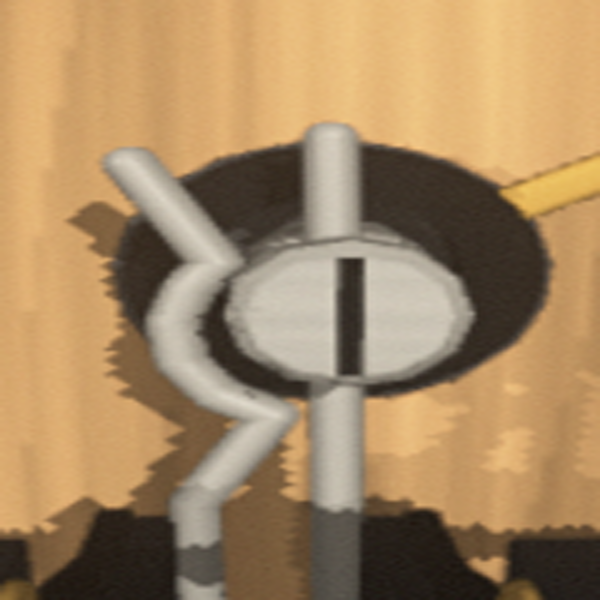

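Call:
play_rows(moves=[[[0.3, 0.03, 0, 0, 0.9]]])

```text
time_s: 18.25
ee_pos: [0.5555, -0.0608, 0.0427]
eef_rot: [[-0.683, 0.731, 0.004], [0.731, 0.683, -0.015], [-0.014, -0.008, -1.0]]
contact_force: [0.2, -0.3, -1.2]
grip_width: 0.0204
```

```bash
python3 ck.py w29
```

```text
t 18.3 pos [ 0.5551 -0.0599  0.0428] yaw 133.12 tilt [ 0.0037 -0.0146] D [ 0.0449 -0.0471 -0.0008] n 4 F [-1.   0.6 -0.9] w 0.0203
[-1.63, 0.01, 0.04] -0.002
post dist along u 0.045233978930681734 F.u 1.1819831230171145
```

View pics/zw29.png

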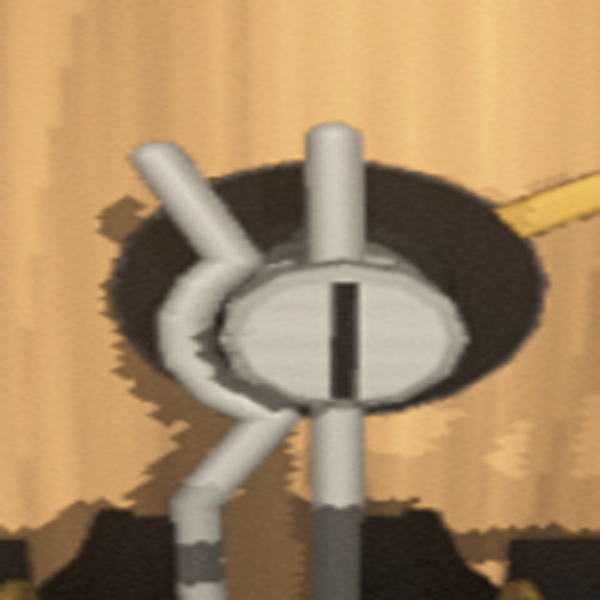

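Call:
play_rows(moves=[[[0.12, 0, 0, 0, 0.9]]])

```text
time_s: 18.4
ee_pos: [0.5546, -0.0586, 0.0428]
eef_rot: [[-0.683, 0.73, 0.004], [0.73, 0.683, -0.014], [-0.013, -0.006, -1.0]]
contact_force: [0.9, 0.5, -0.2]
grip_width: 0.0208
```

Call:
play_rows(moves=[[[0.1, 0, 0, 0, 0.9]]])

```text
time_s: 18.5
ee_pos: [0.5543, -0.0578, 0.0429]
eef_rot: [[-0.684, 0.73, 0.005], [0.73, 0.684, -0.014], [-0.014, -0.006, -1.0]]
contact_force: [0.6, -1.8, -0.3]
grip_width: 0.0206
```

```bash
cat > f.py <<'E'
from h import *
o=bot.get_obs(); u=np.array([-.69,.724])
print(o['time_s'],'dist',round(float((np.array([.5299,-.0214])-np.array(o['ee_pos'])[:2])@u)*1000,2),'F.u',round(float(np.array(o['contact_force'])[:2]@u),2))
E
python3 f.py
```

```text
18.5 dist 43.17 F.u -1.73
```

Call:
play_rows(moves=[[[0.1, 0.05, 0, 0, 0.9]]])

```text
time_s: 18.6
ee_pos: [0.5543, -0.0576, 0.043]
eef_rot: [[-0.683, 0.73, 0.006], [0.73, 0.683, -0.015], [-0.015, -0.006, -1.0]]
contact_force: [0.2, -3.5, -0.8]
grip_width: 0.0207
```

Call:
play_rows(moves=[[[0.15, 0, 0, 0, 0.9]]])

```text
time_s: 18.7
ee_pos: [0.554, -0.0576, 0.0432]
eef_rot: [[-0.683, 0.73, 0.007], [0.73, 0.683, -0.017], [-0.017, -0.006, -1.0]]
contact_force: [1.7, -3.0, 0.0]
grip_width: 0.0205
```

```bash
python3 f.py
```

```text
18.7 dist 42.82 F.u -3.38
```

Call:
play_rows(moves=[[[0.3, 0, 0.03, 0, 0.9]]])

```text
time_s: 18.8
ee_pos: [0.5537, -0.0572, 0.0433]
eef_rot: [[-0.682, 0.731, 0.011], [0.731, 0.682, -0.019], [-0.021, -0.005, -1.0]]
contact_force: [5.0, -5.9, -0.8]
grip_width: 0.0208
```

```bash
python3 f.py
```

```text
18.8 dist 42.33 F.u -7.68
```

Call:
play_rows(moves=[[[0.45, 0, 0.03, 0, 0.9]]])

```text
time_s: 18.9
ee_pos: [0.5534, -0.057, 0.0437]
eef_rot: [[-0.681, 0.732, 0.016], [0.732, 0.681, -0.022], [-0.027, -0.003, -1.0]]
contact_force: [7.3, -9.5, -1.3]
grip_width: 0.0207
```

```bash
python3 f.py
```

```text
18.9 dist 41.97 F.u -11.93
```

```bash
python3 - <<'E'
from h import *
u=np.array([-.69,.724])
for i in range(5):
    bot.camera('top'); o=bot.get_obs(); F=np.array(o['contact_force']); print(round(o['time_s'],2),'F',F.round(1),'F.u',round(float(F[:2]@u),1),np.round(o['ee_pos'],4))
    if F[:2]@u<-18: break
E
```

```text
18.95 F [ 4.9 -8.  -1.8] F.u -9.1 [ 0.5532 -0.057   0.0438]
19.0 F [ 5.  -6.5 -0.9] F.u -8.1 [ 0.553  -0.0571  0.0437]
19.05 F [ 3.9 -7.8  0.2] F.u -8.3 [ 0.553  -0.0571  0.0437]
19.1 F [ 4.1 -8.1 -1.3] F.u -8.7 [ 0.5529 -0.0571  0.0437]
19.15 F [ 4.5 -7.2  0. ] F.u -8.3 [ 0.5529 -0.0571  0.0436]
```

Call:
play_rows(moves=[[[0.6, 0, 0.03, 0, 0.9]]])

```text
time_s: 19.25
ee_pos: [0.5523, -0.0571, 0.0442]
eef_rot: [[-0.679, 0.734, 0.022], [0.734, 0.679, -0.027], [-0.034, -0.002, -0.999]]
contact_force: [7.4, -12.1, -1.7]
grip_width: 0.0211
```

```bash
python3 - <<'E'
from h import *
u=np.array([-.69,.724])
for i in range(13):
    o=bot.get_obs(); F=np.array(o['contact_force']); print(round(o['time_s'],2),'F',F.round(1),'F.u',round(float(F[:2]@u),1),np.round(o['ee_pos'],4))
    if i==2 and F[:2]@u>-10.5: break
    bot.camera('top')
E
```

```text
19.25 F [  7.4 -12.1  -1.7] F.u -13.8 [ 0.5523 -0.0571  0.0442]
19.3 F [  5.6 -10.2  -0.7] F.u -11.2 [ 0.5522 -0.057   0.0444]
19.35 F [  6.4 -10.2  -1.5] F.u -11.8 [ 0.5521 -0.0571  0.0443]
19.4 F [ 6.4 -9.8 -0.9] F.u -11.5 [ 0.552  -0.0572  0.0443]
19.45 F [ 5.3 -9.1 -1.3] F.u -10.3 [ 0.552  -0.0572  0.0443]
19.5 F [ 5.4 -9.8 -1.3] F.u -10.8 [ 0.5519 -0.0573  0.0442]
19.55 F [ 5.1 -9.7 -1. ] F.u -10.6 [ 0.5519 -0.0572  0.0442]
19.6 F [ 7.1 -9.9 -0.8] F.u -12.0 [ 0.5519 -0.0573  0.0443]
19.65 F [ 5.6 -9.8 -1. ] F.u -10.9 [ 0.5519 -0.0573  0.0442]
19.7 F [ 5.4 -9.5 -0.7] F.u -10.6 [ 0.5519 -0.0573  0.0442]
19.75 F [ 6.  -9.1 -0.5] F.u -10.8 [ 0.5519 -0.0572  0.0442]
19.8 F [ 5.7 -8.7  0.1] F.u -10.2 [ 0.5519 -0.0573  0.0442]
19.85 F [ 6.2 -9.9 -0.6] F.u -11.4 [ 0.5519 -0.0572  0.0442]
```

Call:
play_rows(moves=[[[0.68, 0, 0.04, 0, 0.9]]])

```text
time_s: 20.0
ee_pos: [0.5516, -0.0572, 0.0448]
eef_rot: [[-0.676, 0.736, 0.029], [0.736, 0.677, -0.032], [-0.043, -0.0, -0.999]]
contact_force: [9.0, -11.9, -1.9]
grip_width: 0.0207
```

```bash
python3 - <<'E'
from h import *
u=np.array([-.69,.724])
L=[]
for i in range(13):
    o=bot.get_obs(); F=np.array(o['contact_force']); L.append(round(float(F[:2]@u),1))
    if i==2: snap('wrist','w30')
    else: bot.camera('scene')
print(L,np.round(o['ee_pos'],4)); p=load('w30')[0]
cv2.imwrite('pics/zw30.png',cv2.resize(p[60:260,265:385],None,fx=5,fy=3,interpolation=2)[:,:,::-1])
E
```

```text
[-14.8, -12.9, -13.3, -13.8, -12.0, -12.5, -13.4, -13.4, -12.5, -12.6, -13.8, -12.6, -12.4] [ 0.5514 -0.0573  0.0449]
```

View pics/zw30.png

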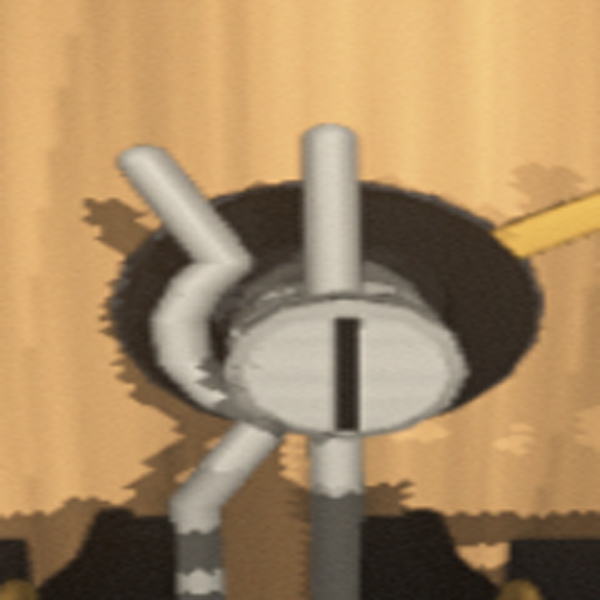

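Call:
play_rows(moves=[[[0, 0, 0, 0, 0.9], [0, 0, 0, 0, 0.4], [0, 0, 0, 0, 0.4], [0, 0, 0, 0, 0.4], [0, 0, 0, 0, 0.4]]])

```text
time_s: 21.15
ee_pos: [0.551, -0.0555, 0.0451]
eef_rot: [[-0.675, 0.737, 0.028], [0.736, 0.676, -0.03], [-0.041, 0.001, -0.999]]
contact_force: [0.3, -0.5, -0.4]
grip_width: 0.0445
```

```bash
python3 ck.py w31
```

```text
t 21.2 pos [ 0.551  -0.0555  0.0451] yaw 132.54 tilt [ 0.0282 -0.0298] D [ 0.049  -0.0515 -0.0031] n 4 F [ 0.3 -0.2  0.1] w 0.0477
[-1.77, 0.03, 0.15] -0.005
post dist along u 0.03922193579550547 F.u -0.30069767904458106
```

View pics/w31.png

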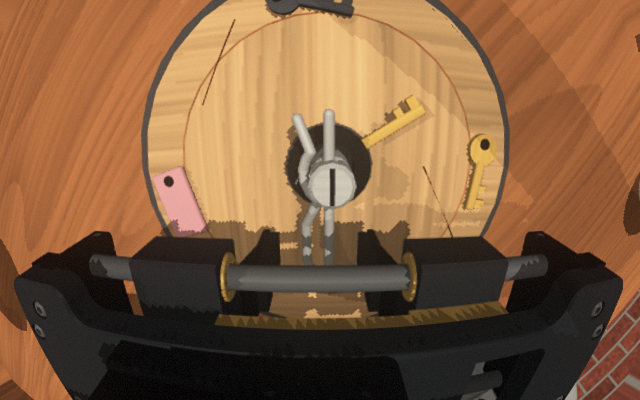

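Call:
play_rows(moves=[[[0, 0, -1.5, 0, 0.4], [-0.1, 0, -3, 0, 0.4], [-0.3, 0, -4, 0, 0.4], [-2.5, 0, -3, 0, 0.4], [-2.5, 0, -2, 0, 0.4]]])

```text
time_s: 21.7
ee_pos: [0.5802, -0.0864, 0.1873]
eef_rot: [[-0.683, 0.73, 0.02], [0.73, 0.683, -0.027], [-0.033, -0.004, -0.999]]
contact_force: [0.4, -0.2, -0.5]
grip_width: 0.052
```

```bash
python3 ck.py w32; python3 - <<'E'
from h import *
p,d,_=snap('top','t32'); cv2.imwrite('pics/t32c.png',cv2.resize(p[155:300,260:400],None,fx=4,fy=4,interpolation=2)[:,:,::-1])
p,d,_=snap('scene','s32'); cv2.imwrite('pics/s32c.png',cv2.resize(p[140:260,250:400],None,fx=5,fy=5,interpolation=2)[:,:,::-1])
E
```

```text
t 21.75 pos [ 0.5851 -0.0901  0.1909] yaw 132.85 tilt [ 0.0287 -0.029 ] D [ 0.0149 -0.0169 -0.1489] n 8 F [ 3.9 -2.1  3.7] w 0.0524
[-0.21, -0.01, 1.87] -0.002
post dist along u 0.08783246822049072 F.u -4.16382482570918
```

View pics/w32.png

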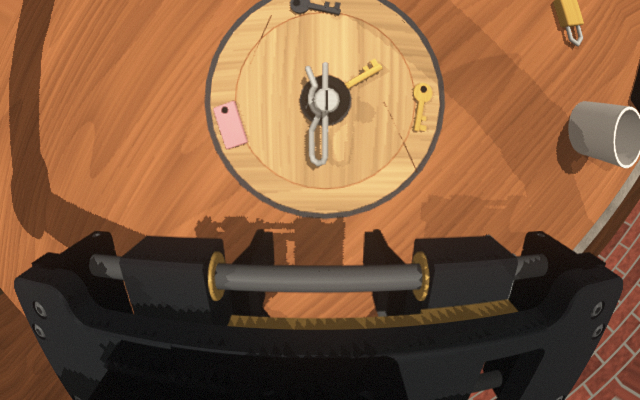

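View pics/s32c.png

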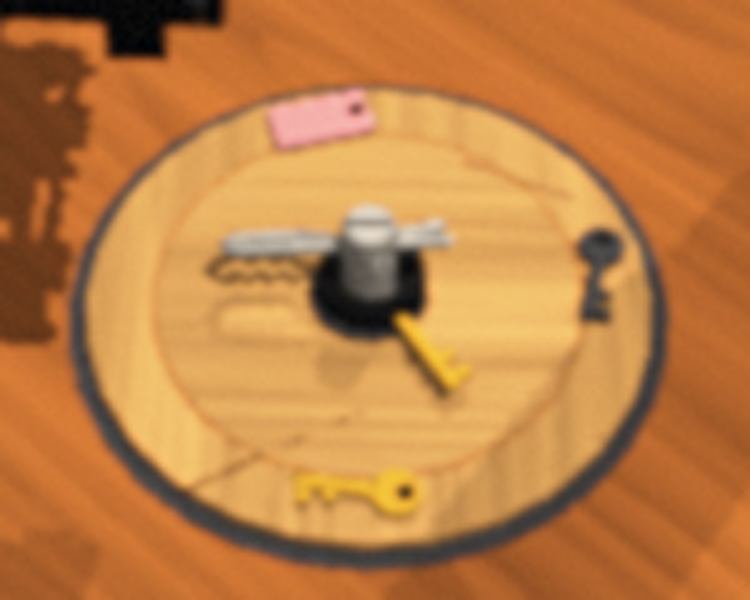

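```bash
python3 - <<'E'
from h import *
p,d,pose=load('w32')
cv2.imwrite('pics/zw32.png',cv2.resize(p[50:175,275:395],None,fx=5,fy=4.6,interpolation=2)[:,:,::-1])
u=np.array([-.69,.724])
c=np.array([.5299,-.0214])
for nm,x in [('tip',(325,64)),('loop',(317.5,165))]:
    q=pt('wrist',*x,.045,pose); print(nm,(q[:2]-c)@u)
q=pt('wrist',326.5,100,.06,pose);print('post',q)
E
```

```text
tip 0.035628630621592806
loop -0.06405245540639987
post [ 0.52988584 -0.02110385  0.06      ]
```

View pics/zw32.png

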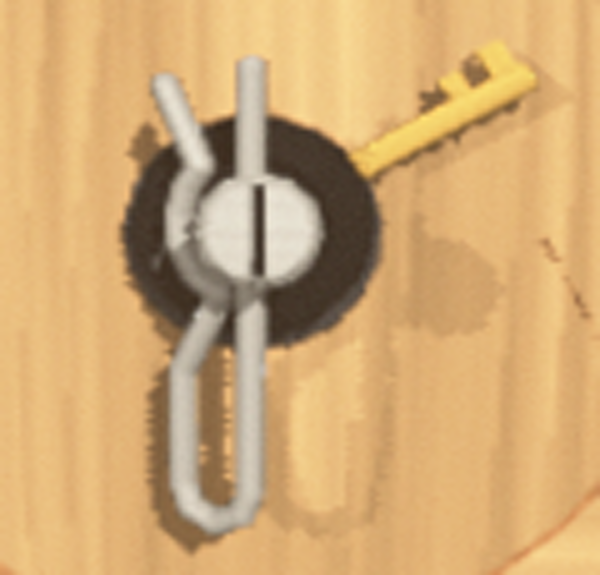

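View pics/t32c.png

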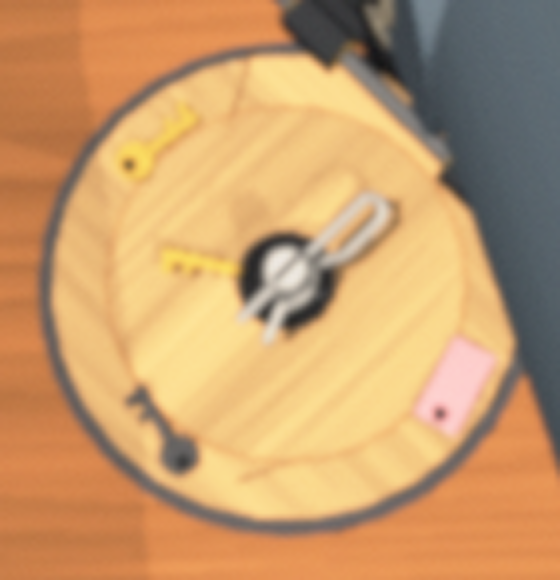

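```bash
python3 - <<'E'
from h import *
p,d,pose=load('w32'); u=np.array([-.69,.724]); c=np.array([.5299,-.0214])
print(pose[0])
for (x,y) in [(325,65),(325,70),(325,76),(325.3,83),(325.3,120),(325,130),(324.5,145),(318,163),(311.7,140),(311.8,150),(326.5,100)]:
    k=d[y-1:y+2,int(round(x))-1:int(round(x))+2]; k=k[k>0]; q=dpt('wrist',x,y,np.min(k) if 0 else np.median(k),pose); print((x,y),np.round(q*1000,1),'along',round(float((q[:2]-c)@u)*1000,1),np.round(k.min(),4),np.round(k.max(),4))
E
```

```text
[ 0.58019615 -0.08638323  0.18731037]
(325, 65) [505.9   2.7  49.9] along 34.1 0.2716 0.2742
(325, 70) [509.2  -0.8  49.7] along 29.2 0.2732 0.2746
(325, 76) [513.1  -5.   48.8] along 23.5 0.2757 0.2775
(325.3, 83) [517.9  -9.7  48.3] along 16.7 0.2779 0.2804
(325.3, 120) [542.7 -35.9  44.8] along -19.3 0.2913 0.2939
(325, 130) [549.2 -43.3  44.3] along -29.2 0.2961 0.2988
(324.5, 145) [559.3 -54.5  42.9] along -44.2 0.3016 0.305
(318, 163) [567.7 -73.   38.3] along -63.4 0.3128 0.3151
(311.7, 140) [547.2 -60.5  34.4] along -40.2 0.3088 0.3104
(311.8, 150) [554.4 -68.1  33.3] along -50.7 0.3134 0.315
(326.5, 100) [529.9 -21.1  60.9] along 0.2 0.2704 0.2737
```

Call:
play_rows(moves=[[[-1, 0, -1, 0, 0.4], [0, 0, 0, 0, 0.4], [0, 0, 0, 0, 0.4], [0, 0, 0, 0, 0.4], [0, 0, 0, 0, 0.4]]])

```text
time_s: 22.35
ee_pos: [0.581, -0.0896, 0.1921]
eef_rot: [[-0.685, 0.729, 0.009], [0.728, 0.685, -0.023], [-0.023, -0.009, -1.0]]
contact_force: [-0.3, -0.4, 0.6]
grip_width: 0.0523
```

```bash
python3 - <<'E'
from h import *
p,d,pose=snap('wrist','w33'); u=np.array([-.69,.724]); c=np.array([.5299,-.0214]); v=np.array([-.724,-.69])
print(bot.get_obs()['time_s'],pose[0])
for nm,a,b,z in [('tip',36,0,47),('leg',20,0,45),('leg',-30,0,41),('leg',-45,0,40),('w2',-45,15,32),('ring',0,-20,24),('ring',-14,-14,24),('ring',14,-14,24),('post',2,-5,60)]:
    X=np.r_[c+u*a/1000+v*b/1000,z/1000]; x=proj('wrist',X,pose); x0=np.round(x).astype(int)
    k=d[x0[1]-1:x0[1]+2,x0[0]-1:x0[0]+2]; q=dpt('wrist',*x0,np.median(k),pose); print(nm,a,b,x0,np.round(q*1000,1))
cv2.imwrite('pics/zw33.png',cv2.resize(p[50:190,275:395],None,fx=5,fy=4.2,interpolation=2)[:,:,::-1])
E
```

```text
22.4 [ 0.58095551 -0.08956891  0.19214271]
tip 36 0 [328  63] [505.3   3.8  50.6]
leg 20 0 [328  79] [516.   -7.6  48.8]
leg -30 0 [329 129] [551.  -42.9  42.9]
leg -45 0 [329 143] [560.9 -53.3  41.7]
w2 -45 15 [314 142] [549.7 -63.7  34.3]
ring 0 -20 [347  99] [544.   -7.4  24.1]
ring -14 -14 [341 112] [549.  -21.9  24.6]
ring 14 -14 [341  86] [529.9  -1.9  24.7]
post 2 -5 [334  97] [532.3 -17.   60.4]
```

View pics/zw33.png

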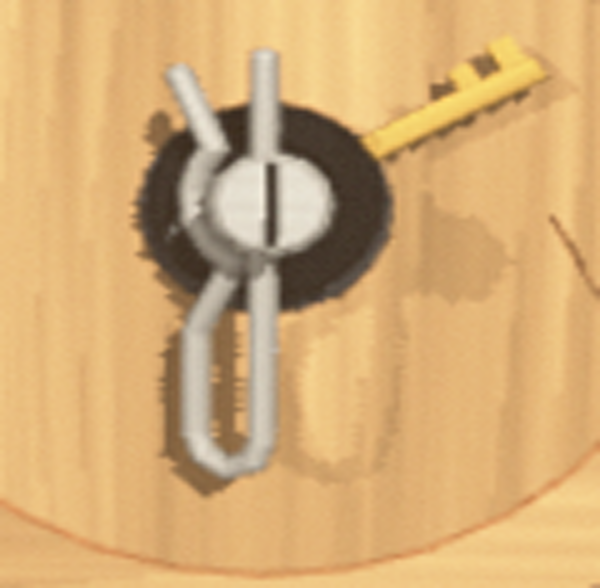

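```bash
python3 -c "
from plant import bot
print(bot.job_done())"
```

```text
the job is handed in; nothing more can be done
None
```

The fob lies on the post's foot and the R-clip is home through the cross-hole. Both were let go, and the job was handed in at 22.4 s of the 58 s allowed.

- **Fob:** I lowered the ring over the post with no contact force and released it. The last depth check puts its top at 24–25 mm at three points, against 24 mm for a ring flat on the foot.
- **Clip insertion:** The straight leg went through the hole, and the bent leg rode over the post and snapped in behind it. I pushed until the neck stopped.
- **Press:** I held it there twice for about 0.6 s each, first at 10–12 N, then again at 12–14 N because the first was a little low. The highest force I read along the push was about 15 N, under the 28 N limit.
- **Everything else:** The two keys and the tag on the turntable look unmoved in the last top view. I did not check the other bystanders separately, but I moved nothing near them.

**Mended on the way:**
- My first grasp on the clip closed above it, so I reopened and gripped it lower.
- The arm built up about 5° of tilt while carrying the clip. I worked that out with quick up-and-down moves before inserting.

**Did not match exactly:**
- Once released, the clip sagged in the hole's play. It pitches about 5° with the loop end low and has rolled roughly 30–35° about its leg.
- The tip measured about 36 mm past the post's axis, against 37 mm nominal, which is within the stated play.
- It looked the same, with the bent leg still round the post, in two pictures about 0.7 s apart.

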